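Pull down the high hatch of a stock locker with a hook pole

TASK

Take the hook pole from its wooden rest, put its red hook through the brass eye of the blue locker hatch, and use it to swing the hatch down gently until it lies fully open, not letting it fall; touch the hatch only with the pole. Then unhook the pole and lay it back in the notches of its rest the way it lay before. Do not push over or shove aside the other things on the table.

Things in the scene. Friction and masses are not known exactly. Their poses are not given: they have to be found in the camera images.
- pole: Hook pole, about 0.16 kg, lying in the rest. Origin: centre of the handle's underside; y along the pole to the hook, z up as it lies. Pale wood handle 22 wide (x), 24 high (z), y -70 to 70 mm. From it a steel rod 10 thick runs along y at z 12 to y = 170, where it turns square into the red hook: a straight round pin 9 thick along +x, x 0 to 54, with no bend at its end.
- hook (a point): Middle of the red hook pin: at (25, 170, 12) mm in the pole's frame, same axes as the pole.
- grip (a point): Where to hold the pole: on the handle's centre line at (0, 20, 12) mm in the pole's frame, near its balance point; same axes as the pole. In the rest the handle is free from pole y = -40 to +70 mm.
- rest: Fixed brown wooden pole rest: board 90 x 250 x 12 with two upright blocks, each 70 (x) x 16 (y), notched from above. Origin on the table; axes as the pole's when in place, the pole's origin then 55 mm straight above. Block at y -55: notch 40 wide, floor z 55 (handle). Block at y 115: notch 32 wide, floor z 62 (rod). Notches 20 deep. The board spans y -95 to 155.
- locker: Fixed plywood locker on four legs, 300 (x) x 200 (y), top z 370 mm. Origin on the table under its centre; its front, shut by the blue hatch, faces its -y. A light bar 300 long stands over its front at y -305 to -240, z 405 to 430, on arms at x -135 and 135: no room above a hand at eye height, so bring the pole slanting up to the eye, hook end 35 to 50 degrees up, the tool tilted to match.
- hatch_hinge (a point): Middle of the hinge axis of the hatch, at (0, -106, 205) mm in the locker's frame; the axis is the locker's x. This frame turns with the hatch. The blue hatch is a panel 268 wide x 12 thick that stands 150 mm up from here when shut.
- eye (a point): Centre of the brass eye on the hatch's front: a ring of 8 mm bar, square to the hinge axis, so the hook pin goes through along the locker's x, from either side. Opening at least 22 mm across, ring 41 over all. At (60, -32, 125) mm in hatch_hinge's frame; the panel's front face is 26 mm behind it. Axes turn with the hatch; at joint 0 they are the locker's.
- hatch (a joint): Hinge angle: 0 shut (upright), 1.57 fully open (level, at its stop); a positive turn about the locker's x, the top swinging out to the locker's -y and down. Starts at 0 to 0.1. Friction holds it near shut; 0.3 kg, so beyond about 0.42 it falls unless the hook in the eye holds it back; once level it stays. Under 3 N at the eye moves or holds it.
- tape: Roll of black tape, 96 across x 25 high, loose; origin under its centre.
- paint_jar: Red paint jar, 64 across x 85 high, loose; origin under its centre.
- glue_bottle: White bottle with orange cap, 54 across x 150 high, loose; origin under its centre.
- mug: White mug, 80 across x 90 high, handle at its +y, loose; origin under its centre.
- paint_tin: Paint tin, 84 across x 100 high, loose; origin under its centre.

How it is judged:
On the way, in this order (a step that is already met when the one before it is completed fails the run):
1. the red hook is through the eye while the hatch is still nearly shut (distance between hook and eye below 0.022 m and value of joint hatch below 0.3 rad), for 0.1 s.
2. the hatch is down, with the hook still in the eye (value of joint hatch above 1.4 rad and distance between hook and eye below 0.025 m), for 0.1 s.
At the end, for the whole second after the job is handed in: The hatch stands open at 1.4 rad or more (its stop is 1.57); the pole lies still in both notches of its rest, hook end and hook side as at the start, its origin within 25 mm of the rest's origin in plan and 49 to 61 mm above it, its length within 0.15 rad of the rest's (value of joint hatch above 1.4 rad and z of pole in the frame of rest between 0.049 and 0.061 m and horizontal distance between pole and rest below 0.025 m and angle between the y axis of pole and the y axis of rest, either way round below 0.15 rad and y of hook in the frame of rest above 0.1 m and x of hook in the frame of rest above 0 m and linear speed of pole below 0.02 m/s); the robot touches nothing.
It fails at once if the hatch falls or is flung (turns faster than 4 rad/s) (velocity of joint hatch above 4 rad/s).
It fails at once if the fingers push the hatch (contact force between the fingers and hatch above 1 N).
It fails at once if the arm pushes the hatch (contact force between the arm and hatch above 1 N).
It fails at once if a bystander is shoved more than 40 mm or knocked over (distance of any of tape, paint_jar, glue_bottle, mug, paint_tin from where it was at the start of the episode above 0.04 m or angle between any of paint_jar, glue_bottle, mug, paint_tin's own z axis and vertical above 0.6 rad).
It also fails if it takes over 70 s, if anything falls off the work surface, if the arm or the gripper's body presses on something with over 40 N, if the wrist force passes 120 N, or if a joint passes its speed limit or range.

ROBOT

A 6-joint arm with a two-finger parallel gripper is mounted at the origin on the work surface. World frame = base frame: x ahead of the robot, y to its left, z up, the work surface at z = 0. Lengths are in m, angles in rad, forces in N, time in s.
With the tool pointing down it reaches from about 0.275 to 0.75 m from the base axis. Payload 10.2 kg.
Tool frame: the origin (TCP) lies on the centre line of the jaws, within the pads' length; the fingertips stand 17 mm ahead of it and the grasp point (between the pads) lies 2 mm behind it (env.nose_length is the distance from the TCP to the fingertips, in m); z points along the fingers, y is the direction in which the jaws open and shut (so a half turn about z gives the same grasp; the last joint's range is limited). The gripper opens to 85 mm and grips with 20 to 120 N. Pads are 22 mm wide; open, the fingers measure 114 mm over their backs; the gripper's body (76 mm by 85 mm) begins 54 mm behind the grasp point. The pads swing forward as they close: fully open they stand 13 mm farther back than shut.
Start: joints at [0.949, 0.313, 1.498, -0, 1.331, -0.223], TCP at [0.204, 0.484, 0.248] pointing down, gripper open.
Joint ranges: [-2.94, 2.94], [-0.97, 2.17], [0.19, 2.56], [-1.23, 4.37], [0.02, 3.11], [-2.88, 2.88]. Speed limits (rad/s): [2.39, 2.39, 3.01, 3.14, 3.14, 3.14].

INTERFACE

Orientations are given as a rotation vector (axis times angle).
In Python, from cell import env gives the robot as it stands.
- The arm moves only by the tool play_rows, never from a script. Its argument "motion" is text: rows parted by semicolons, each of 7 numbers parted by spaces: the shift along the tool's x, y, z scaled (see below), then the turn, a rotation vector about the tool's x, y, z scaled (see below), then the gripper command: -1 is fully open, 1 is shut, values between are in proportion. A call has 1 to 20 rows; each row shifts and turns the pose as measured when the row begins, along the tool's axes as they then stand; what a row does not reach is not made up. The controller multiplies each number of a shift by 0.05 m and each number of a turn by 0.15 rad. A row lasts 1/8 s, in which the tool goes at most 62.5 mm and 10.7 degrees, less where a joint would pass 70% of its speed; a pose out of reach is approached as far as the arm can. A call with a number of a shift or a turn outside -1 to 1 is refused whole. A call with a gripper value outside its range is refused whole. The fingers move at their own pace and stop on an object; "newtons" is the grip in N (left out, the last holds). Time passes only in rows, so rows that do not move let the fingers close. It gives the time, the measured TCP pose, the force and the opening at its end, in the units of the state.
- env.get_obs(): the state, without advancing time (a new reading comes with each control period).
- env.snapshot(name): name is "scene" or "side" or "wrist"; returns a dict with "image" (384x512x3 uint8, blue, green, red), "camera_matrix" (3x3 intrinsics, pixels), "world_from_camera" (4x4, takes a point from camera to world coordinates). Camera axes: x right, y up, looking along -z (the intrinsics and any distortion apply to the point x, -y, -z); pixel columns grow to the right and rows downward; lengths in m; the calibration is good to about 2 mm. A picture is of the moment at which its call begins. There is no depth.
- env.job_done(): hands the job in, once; it reports no verdict.
The state is a dict: "time_s": time; "joints": joint angles; "qd": joint speeds; "joint_efforts": joint torques, N m; "tool_pos": TCP position; "orientation": TCP orientation; "wrist_force": force on the tool from outside, world axes, zero at the start; "wrist_torque": the same for the moment, N m; "width": opening from 0.0 (shut) to 1.0 (fully open).
Only numpy, scipy, OpenCV 4.12 (cv2) and the standard library are available. Lean on these libraries where they do the work, as an engineer would, in place of code of your own. Each camera call takes 0.05 s, during which the arm holds its last target.

## Working session

There is one attempt and no reset: what is moved stays moved. The work goes in short steps, Python scripts to look and compute and a tool call to move; the robot and the scene stay as the last step left them, time stands still between calls to the robot, and variables do not carry over. Pictures are saved under pics/ and viewed, and the job is handed in when it is done.

Besides the shell and the picture viewer there is one more tool, called after "Call:" as name(argument=value, ...) on one line, values as JSON. play_rows: Moves the arm, as the interface text tells. Its arguments: {"type":"object","properties":{"motion":{"type":"string"},"newtons":{"type":"number"}},"required":["motion"]}

```bash
ls; mkdir -p pics; python3 - <<'E'
from cell import env
import cv2,numpy as np
o=env.get_obs();print(o)
for n in ["scene","side","wrist"]:
    s=env.snapshot(n);cv2.imwrite(f"pics/{n}0.png",s["image"]);print(n,s["camera_matrix"],s["world_from_camera"].round(3) if hasattr(s["world_from_camera"],'round') else s["world_from_camera"])
    np.savez(f"pics/{n}0.npz",K=s["camera_matrix"],T=s["world_from_camera"],im=s["image"])
print(env.nose_length)
E
```

```text
pics
{'time_s': 0.0, 'joints': array([ 9.48585086e-01,  3.13426161e-01,  1.49841187e+00,  1.22787099e-05,
        1.33101169e+00, -2.23417457e-01]), 'qd': array([ 8.10541173e-05, -9.50366843e-04, -8.47827972e-04,  2.51361537e-04,
        1.06486551e-03,  1.50780993e-03]), 'joint_efforts': array([-8.59281117e-04, -4.12264037e+01, -2.59742332e+01, -1.88239810e-04,
        4.08020351e-03, -5.91298743e-06]), 'tool_pos': array([0.20374097, 0.48360483, 0.24775676]), 'orientation': array([-6.22181120e-01, -3.07882817e+00,  1.79271029e-03]), 'wrist_force': array([-0.05354113, -0.24291866,  0.53751316]), 'wrist_torque': array([-0.03232612, -0.00833647,  0.00715547]), 'width': 1.0002466770961547}
scene [[372.67619753   0.         258.38362058]
 [  0.         372.67619753 193.79589021]
 [  0.           0.           1.        ]] [[-1.    -0.026 -0.002  0.616]
 [ 0.024 -0.943  0.331  0.412]
 [-0.01   0.331  0.944  1.308]
 [ 0.     0.     0.     1.   ]]
side [[350.01312841   0.         255.76447639]
 [  0.         350.01312841 190.29189989]
 [  0.           0.           1.        ]] [[ 0.878  0.277 -0.39   0.238]
 [-0.478  0.547 -0.688 -0.616]
 [ 0.022  0.79   0.613  0.794]
 [ 0.     0.     0.     1.   ]]
wrist [[294.23939591   0.         260.05765871]
 [  0.         294.23939591 196.14003328]
 [  0.           0.           1.        ]] [[ 0.389 -0.885 -0.258  0.138]
 [ 0.921  0.373  0.109  0.511]
 [-0.    -0.28   0.96   0.375]
 [ 0.     0.     0.     1.   ]]
0.017
```

View pics/scene0.png

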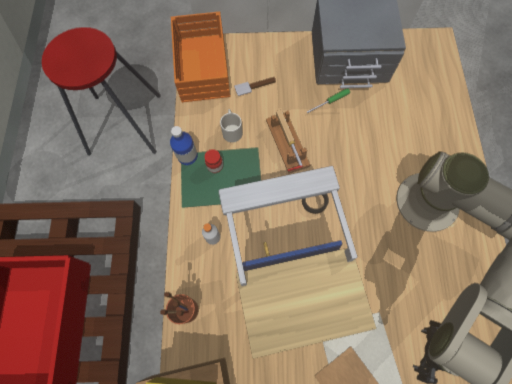

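View pics/side0.png

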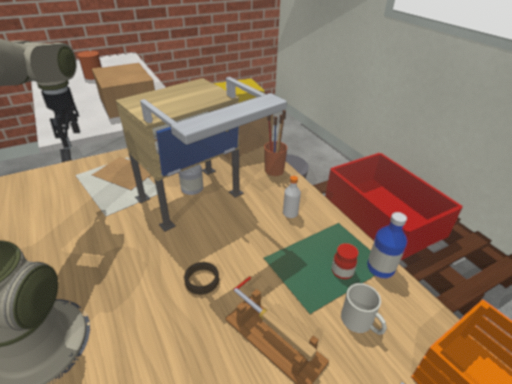

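View pics/wrist0.png

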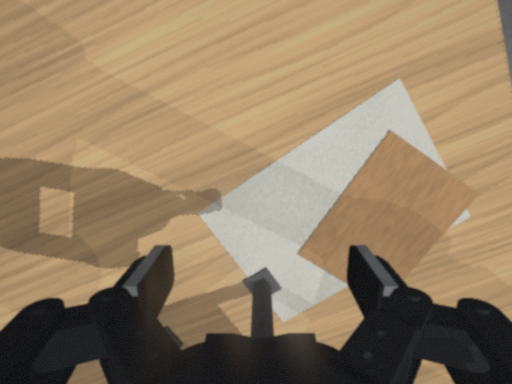

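```bash
python3 - <<'E'
import cv2
s=cv2.imread("pics/scene0.png");d=cv2.imread("pics/side0.png")
cv2.imwrite("pics/c1.png",cv2.resize(s[95:275,200:360],None,fx=3.3,fy=3.3,interpolation=cv2.INTER_CUBIC))
cv2.imwrite("pics/c2.png",cv2.resize(d[260:384,170:340],None,fx=4.5,fy=4.5,interpolation=cv2.INTER_CUBIC))
cv2.imwrite("pics/c3.png",cv2.resize(d[70:240,110:300],None,fx=3.5,fy=3.5,interpolation=cv2.INTER_CUBIC))
E
```

```text
(no output)
```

View pics/c1.png

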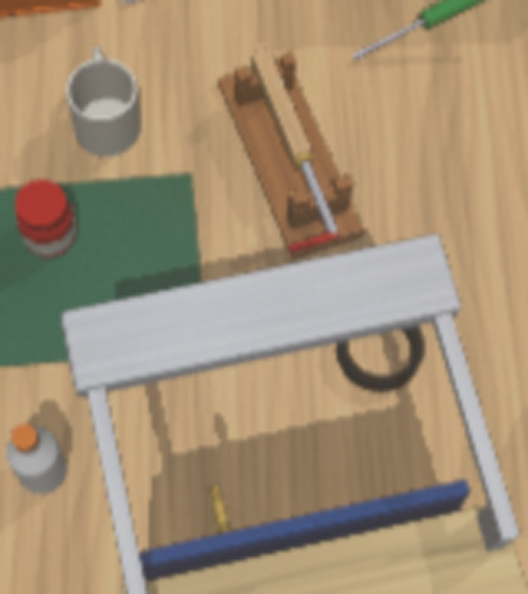

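View pics/c2.png

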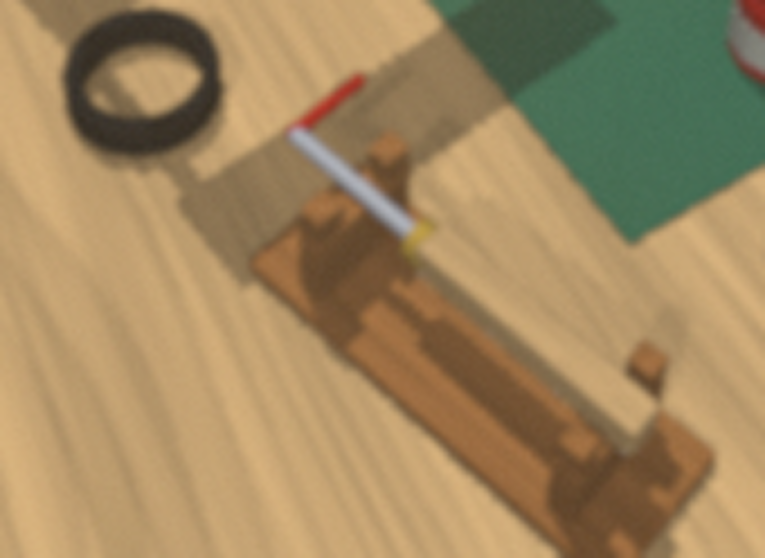

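View pics/c3.png

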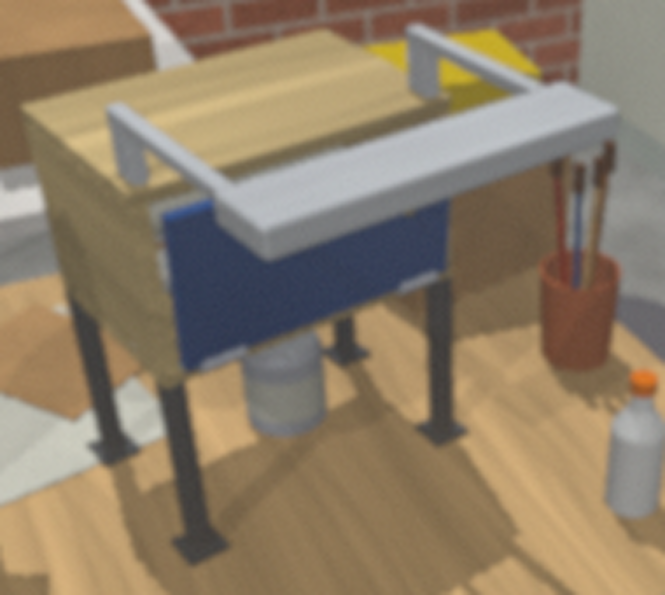

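```bash
python3 - <<'E'
import cv2
s=cv2.imread("pics/scene0.png")
def crop(n,y0,y1,x0,x1,f):
    c=cv2.resize(s[y0:y1,x0:x1],None,fx=f,fy=f,interpolation=cv2.INTER_CUBIC)
    for k in range(x0-x0%10+10,x1,10): cv2.putText(c,str(k),((k-x0)*f-8,8),0,.3,(0,0,0),1);cv2.line(c,((k-x0)*f,10),((k-x0)*f,14),(0,0,255),1)
    for k in range(y0-y0%10+10,y1,10): cv2.putText(c,str(k),(0,(k-y0)*f+3),0,.3,(0,0,0),1);cv2.line(c,(20,(k-y0)*f),(24,(k-y0)*f),(0,0,255),1)
    cv2.imwrite(f"pics/{n}.png",c)
crop("d1",160,290,215,365,5)
crop("d2",240,360,230,380,5)
crop("d3",100,180,260,315,7)
E
```

```text
(no output)
```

View pics/d1.png

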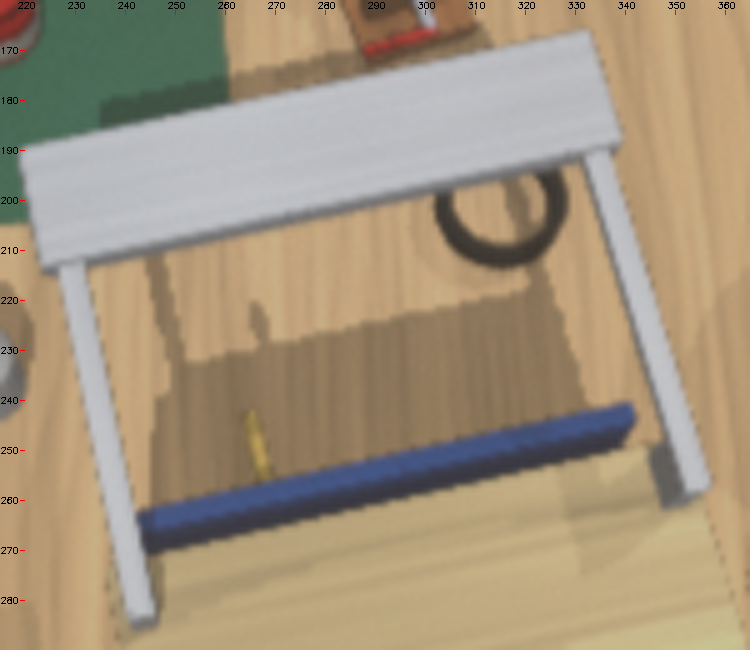

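View pics/d2.png

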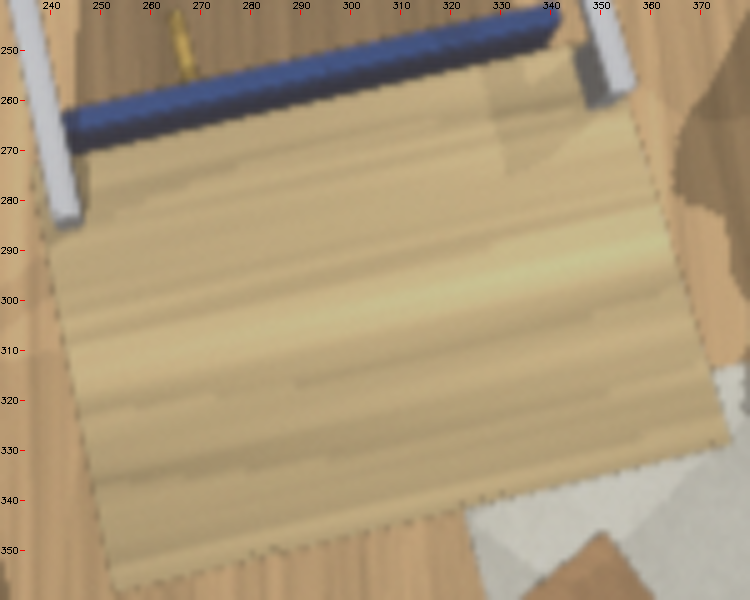

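View pics/d3.png

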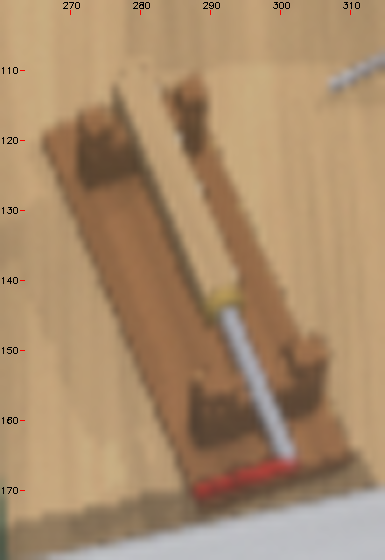

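```bash
cat > h.py <<'E'
import numpy as np
def load(n):
    d=np.load(f"pics/{n}.npz");return d["K"],d["T"]
def ray(cam,px):
    K,T=cam
    u=(px[0]-K[0,2])/K[0,0];v=(px[1]-K[1,2])/K[1,1]
    return T[:3,3],T[:3,:3]@np.array([u,-v,-1.])
def onz(cam,px,z):
    o,d=ray(cam,px);return o+d*(z-o[2])/d[2]
def proj(cam,p):
    K,T=cam;c=T[:3,:3].T@(np.asarray(p)-T[:3,3]);return K[0,0]*c[0]/-c[2]+K[0,2],K[1,1]*c[1]/c[2]+K[1,2]
def tri(c1,p1,c2,p2):
    o1,d1=ray(c1,p1);o2,d2=ray(c2,p2)
    A=np.c_[d1,-d2];s=np.linalg.lstsq(A,o2-o1,rcond=None)[0]
    a=o1+s[0]*d1;b=o2+s[1]*d2
    return (a+b)/2,np.linalg.norm(a-b)
def fit(L,W):
    L=np.array(L)[:,:2];W=np.array(W)[:,:2];lc=L.mean(0);wc=W.mean(0)
    H=(L-lc).T@(W-wc);a=np.arctan2(H[0,1]-H[1,0],H[0,0]+H[1,1])
    R=np.array([[np.cos(a),-np.sin(a)],[np.sin(a),np.cos(a)]])
    t=wc-R@lc;return a,t,W-(L@R.T+t)
E
python3 - <<'E'
from h import *
np.set_printoptions(precision=4,suppress=True)
c=load("scene0");d=load("side0")
P=[((150,-305),(219.7,189.3),.43),((-150,-305),(332.5,166),.43),((-150,-240),(338.8,187.8),.43),((150,-240),(223.5,212.5),.43),((150,100),(253,357.5),.37),((-150,100),(376,328),.37)]
W=[onz(c,p,z) for _,p,z in P];print(np.array(W))
a,t,r=fit([np.array(l)/1000 for l,_,_ in P],W);print("locker",a,t,"\n",r)
# pole
P=[((54,170),(288,169.7),.067),((0,170),(302,166.5),.067)]
W=[onz(c,p,z) for _,p,z in P];print(np.array(W))
h=[onz(c,p,.079) for p in [(277,111),(283.5,109.5),(291,143.5),(294.5,139.5)]];print(np.array(h))
print("side hook",onz(d,(170+292/4.5,260+130/4.5),.067),onz(d,(170+363/4.5,260+76/4.5),.067))
# rest board corners z=.012
P=[((-45,-95),None),((45,155),(310,165)),((45,-95),(266,120.5))]
print([onz(c,p,.012) for p in [(266,120.5),(287,172),(311,165.5)]])
E
```

```text
[[0.7146 0.0897 0.43  ]
 [0.4265 0.0344 0.43  ]
 [0.4161 0.0941 0.43  ]
 [0.7047 0.1507 0.43  ]
 [0.6401 0.4839 0.37  ]
 [0.3485 0.4268 0.37  ]]
locker 0.19270167832876506 [0.5133 0.3588] 
 [[-0.0043  0.0015]
 [ 0.002   0.0036]
 [ 0.004  -0.0005]
 [-0.0019 -0.0013]
 [-0.0013 -0.0018]
 [ 0.0015 -0.0015]]
[[ 0.5094 -0.1121  0.067 ]
 [ 0.4582 -0.1231  0.067 ]]
[[ 0.5399 -0.349   0.079 ]
 [ 0.515  -0.3548  0.079 ]
 [ 0.4942 -0.2107  0.079 ]
 [ 0.4805 -0.2266  0.079 ]]
side hook [ 0.4631 -0.1271  0.067 ] [ 0.5151 -0.1127  0.067 ]
[array([ 0.581 , -0.3487,  0.012 ]), array([ 0.5089, -0.126 ,  0.012 ]), array([ 0.417, -0.15 ,  0.012])]
```

Call:
play_rows(motion="0 0 -1 0 0 0 -1;0 0 -1 0 0 0 -1;0 0 -1 0 0 0 -1;0 0 -1 0 0 0 -1;0 0 -1 0 0 0 -1;0 -1 0 0 0 0 -1;0 -1 0 0 0 0 -1;0 0 0 0 0 0 -1")

```text
time_s: 1.15
tool_pos: [0.1654, 0.3909, 0.5052]
orientation: [-0.623, -3.079, 0.003]
wrist_force: [0.0, -0.5, 0.1]
width: 0.998
```

```bash
cat > log.py <<'E'
from cell import env
import json,numpy as np
o=env.get_obs()
open("log.jsonl","a").write(json.dumps({k:np.asarray(o[k]).tolist() for k in o})+"\n")
np.set_printoptions(precision=4,suppress=True)
print(o["time_s"],o["joints"],o["tool_pos"],o["orientation"],o["wrist_force"],o["width"])
E
python3 log.py; python3 - <<'E'
import json
json.loads
o={'joints':[ 9.48585086e-01,3.13426161e-01,1.49841187e+00,1.22787099e-05,1.33101169e+00,-2.23417457e-01],'tool_pos':[0.20374097,0.48360483,0.24775676],'orientation':[-6.22181120e-01,-3.07882817,1.79271029e-03]}
open("log.jsonl","a").write(json.dumps(o)+"\n")
E
```

```text
1.15 [ 0.8933  0.0526  1.1571 -0.0006  1.9337 -0.2787] [0.1654 0.3909 0.5052] [-0.6225 -3.0789  0.0029] [ 0.002  -0.51    0.1379] 0.9981714817741855
```

```bash
cat > plan.py <<'E'
import numpy as np
from scipy.spatial.transform import Rotation as Ro, Slerp
def rows(p0,R0,p1,R1,n,g):
    """n rows from pose to pose; simulates rounding; R are scipy Rotations"""
    out=[];p=np.array(p0,float);R=R0
    sl=Slerp([0,1],Ro.concatenate([R0,R1]))
    for i in range(1,n+1):
        pt=p0+(p1-p0)*i/n;Rt=sl(i/n)
        d=np.round(R.inv().apply(pt-p)/.05,2);w=np.round((R.inv()*Rt).as_rotvec()/.15,2)
        assert abs(d).max()<=1 and abs(w).max()<=1,(d,w)
        out.append(" ".join(f"{v:g}" for v in [*d,*w])+f" {g:g}")
        p=p+R.apply(d*.05);R=R*Ro.from_rotvec(w*.15)
    print(";".join(out));print("end",p.round(4),"err",(R.inv()*R1).magnitude().round(4));return p,R
def down(xang):  # tool down with tool x at angle xang (rad)
    x=np.array([np.cos(xang),np.sin(xang),0]);z=np.array([0,0,-1.]);y=np.cross(z,x)
    return Ro.from_matrix(np.c_[x,y,z])
def cur():
    from cell import env
    o=env.get_obs();return o["tool_pos"],Ro.from_rotvec(o["orientation"])
E
python3 - <<'E'
from plan import *
p,R=cur()
p,R=rows(p,R,np.array([.33,.14,.505]),down(np.radians(130)),8,-1)
p,R=rows(p,R,np.array([.46,-.22,.45]),down(np.radians(106.6)),10,-1)
E
```

```text
-0.62 -0.42 0 -0 0 0.39 -1;-0.65 -0.38 0 -0 0 0.4 -1;-0.67 -0.34 0 -0 0 0.39 -1;-0.68 -0.3 0.01 -0.01 0 0.4 -1;-0.71 -0.26 -0 0 0 0.39 -1;-0.72 -0.22 -0 0 0 0.4 -1;-0.72 -0.18 -0 -0 0 0.39 -1;-0.74 -0.13 -0 -0 0 0.4 -1Traceback (most recent call last):
  File "<stdin>", line 3, in <module>
  File "plan.py", line 13, in rows
    print(";".join(out));print("end",p.round(4),"err",(R.inv()*R1).magnitude().round(4));return p,R
                                                      ^^^^^^^^^^^^^^^^^^^^^^^^^^^^^^
AttributeError: 'float' object has no attribute 'round'
```

Call:
play_rows(motion="-0.62 -0.42 0 0 0 0.39 -1;-0.65 -0.38 0 0 0 0.4 -1;-0.67 -0.34 0 0 0 0.39 -1;-0.68 -0.3 0 0 0 0.4 -1;-0.71 -0.26 0 0 0 0.39 -1;-0.72 -0.22 0 0 0 0.4 -1;-0.72 -0.18 0 0 0 0.39 -1;-0.74 -0.13 0 0 0 0.4 -1")

```text
time_s: 2.15
tool_pos: [0.3366, 0.1352, 0.5022]
orientation: [-1.341, -2.836, 0.011]
wrist_force: [0.7, 0.4, -0.0]
width: 0.996
```

```bash
sed -i 's/.magnitude().round(4)/.magnitude()/' plan.py; python3 log.py; python3 - <<'E'
from plan import *
p,R=cur()
p,R=rows(p,R,np.array([.46,-.22,.45]),down(np.radians(106.6)),10,-1)
E
```

```text
2.15 [ 0.0581 -0.0921  1.3064 -0.0041  1.935  -0.6307] [0.3366 0.1352 0.5022] [-1.341  -2.8356  0.011 ] [ 0.7357  0.4356 -0.0161] 0.996267133299831
-0.71 -0.26 0.11 -0.01 0 0.27 -1;-0.71 -0.23 0.1 -0 0 0.26 -1;-0.73 -0.2 0.11 -0.01 0 0.27 -1;-0.73 -0.18 0.1 -0 0 0.26 -1;-0.73 -0.14 0.11 -0.01 0 0.27 -1;-0.75 -0.11 0.1 -0 0 0.26 -1;-0.74 -0.09 0.11 -0.01 0 0.27 -1;-0.75 -0.05 0.1 -0.01 0 0.26 -1;-0.76 -0.03 0.11 -0 0 0.27 -1;-0.75 0 0.1 -0.01 0 0.26 -1
end [ 0.4599 -0.2201  0.45  ] err 0.0005361917018155186
```

Call:
play_rows(motion="-0.71 -0.26 0.11 0 0 0.27 -1;-0.71 -0.23 0.1 0 0 0.26 -1;-0.73 -0.2 0.11 0 0 0.27 -1;-0.73 -0.18 0.1 0 0 0.26 -1;-0.73 -0.14 0.11 0 0 0.27 -1;-0.75 -0.11 0.1 0 0 0.26 -1;-0.74 -0.09 0.11 0 0 0.27 -1;-0.75 -0.05 0.1 0 0 0.26 -1;-0.76 -0.03 0.11 0 0 0.27 -1;-0.75 0 0.1 0 0 0.26 -1;0 0 0 0 0 0 -1")

```text
time_s: 3.52
tool_pos: [0.468, -0.238, 0.4393]
orientation: [-1.888, -2.488, 0.014]
wrist_force: [0.3, -0.2, 0.2]
width: 1.001
```

```bash
python3 log.py; python3 - <<'E'
from cell import env
import cv2,numpy as np
for n in ["wrist","side"]:
    s=env.snapshot(n);im=s["image"]
    np.savez(f"pics/{n}1.npz",K=s["camera_matrix"],T=s["world_from_camera"],im=im)
    c=cv2.resize(im,(768,576),interpolation=cv2.INTER_CUBIC)
    for k in range(0,512,40): cv2.putText(c,str(k),(int(k*1.5)-8,8),0,.3,(0,0,255),1)
    for k in range(40,384,40): cv2.putText(c,str(k),(0,int(k*1.5)+3),0,.3,(0,0,255),1)
    cv2.imwrite(f"pics/{n}1.png",c)
E
```

```text
3.525 [-0.6894  0.2794  1.0572 -0.0099  1.8227 -0.9642] [ 0.468  -0.238   0.4393] [-1.8883 -2.4881  0.0139] [ 0.2816 -0.2022  0.208 ] 1.0005823427698366
```

View pics/wrist1.png

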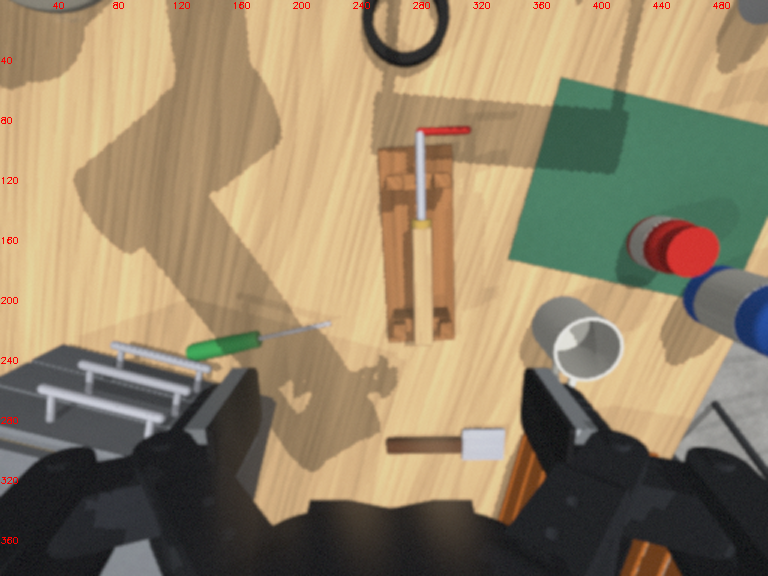

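View pics/side1.png

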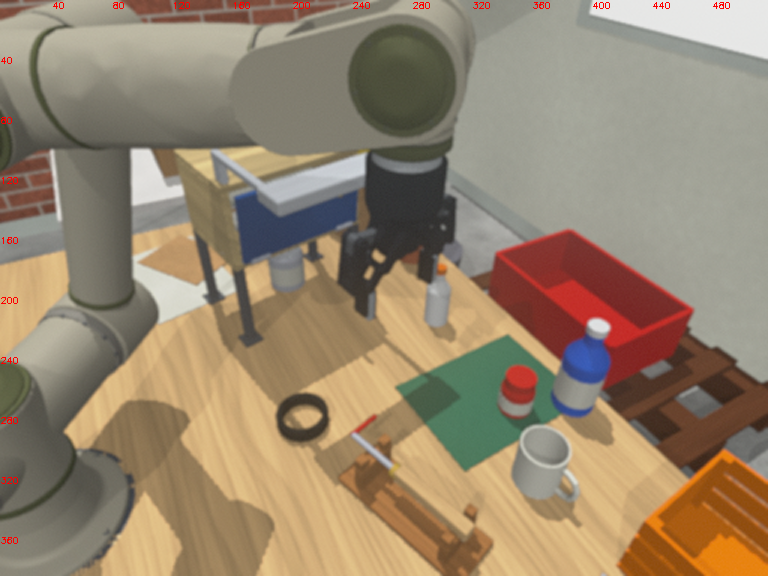

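```bash
python3 - <<'E'
from h import *
np.set_printoptions(precision=4,suppress=True)
c=load("wrist1")
f=lambda x,y,z:onz(c,(x/1.5-.17,y/1.5-.17),z)
e=f(419.5,131,.067);t=f(470,129,.067);hr=f(424,344.5,.079);hf=f(422,222,.079)
print("pin root",e,"tip",t,np.linalg.norm(t-e),"handle",hr,hf,np.linalg.norm(hf-hr))
d=e[:2]-hr[:2];print("pole yaw",np.arctan2(-d[0],d[1]),np.linalg.norm(d), "pin yaw",np.arctan2(*(t-e)[1::-1]))
d=hf[:2]-hr[:2];print("handle yaw",np.arctan2(-d[0],d[1]))
B=[f(379,148,.012),f(452.5,145,.012),f(388,342,.012),f(455,339,.012)]
print(np.array(B));print(fit(np.array([(-45,155),(45,155),(-45,-95),(45,-95)])/1000,B))
u=(e[:2]-hr[:2])/np.linalg.norm(e[:2]-hr[:2]);print("grip",hr[:2]+.09*u, e[:2]-.15*u,"origin",hr[:2]+.07*u)
for n,x,y,z in [("tape",(270),0,0)]:pass
s=load("scene0")
for n,p,z in [("tape",(315,203),.012),("jar top",(212,155),.085),("glue top",(208,228),.15),("mug top",(232,121),.09),]: print(n,onz(s,p,z))
E
```

```text
pin root [ 0.4618 -0.1255  0.067 ] tip [ 0.5128 -0.1093  0.067 ] 0.053521882632644825 handle [ 0.5347 -0.3531  0.079 ] [ 0.491  -0.2158  0.079 ] 0.14412344415202835
pole yaw 0.30996271896249383 0.23900089519493972 pin yaw 0.30800359773357194
handle yaw 0.30794036328822477
[[ 0.4219 -0.1519  0.012 ]
 [ 0.5052 -0.1251  0.012 ]
 [ 0.4986 -0.3882  0.012 ]
 [ 0.5838 -0.3593  0.012 ]]
(np.float64(0.31880748365932216), array([ 0.5118, -0.2846]), array([[ 0.0014, -0.0003],
       [-0.0007, -0.0018],
       [-0.0002,  0.0007],
       [-0.0005,  0.0014]]))
grip [ 0.5073 -0.2674] [ 0.5076 -0.2684] origin [ 0.5134 -0.2865]
tape [ 0.413  -0.0009  0.012 ]
jar top [ 0.7825 -0.1699  0.085 ]
glue top [0.7821 0.1175 0.15  ]
mug top [ 0.7096 -0.3046  0.09  ]
```

Call:
play_rows(motion="0 0 0 0 1 0 -1;0 0 0 0 1 0 -1;0 0 0 0 0 0 -1")

```text
time_s: 4.0
tool_pos: [0.4679, -0.2328, 0.4429]
orientation: [-1.73, -2.294, -0.255]
wrist_force: [0.2, 0.5, -0.5]
width: 1.002
```

```bash
python3 log.py
```

```text
4.0 [-0.7545  0.3993  0.9127  0.1689  2.1005 -0.9671] [ 0.4679 -0.2328  0.4429] [-1.7302 -2.2936 -0.2554] [ 0.222   0.5322 -0.4755] 1.0023844624253053
```

Call:
play_rows(motion="0 0 0 0 1 0 -1;0 0 0 0 1 0 -1;0 0 0 0 0 0 -1")

```text
time_s: 4.38
tool_pos: [0.4684, -0.2292, 0.4455]
orientation: [-1.569, -2.085, -0.477]
wrist_force: [-0.1, 1.1, -0.4]
width: 0.995
```

```bash
python3 log.py
```

```text
4.375 [-0.8023  0.5152  0.8116  0.3632  2.3345 -0.8998] [ 0.4684 -0.2292  0.4455] [-1.5694 -2.0854 -0.4769] [-0.0662  1.1397 -0.3526] 0.995191046203328
```

```bash
cat > kin.py <<'E'
import json,numpy as np
from scipy.spatial.transform import Rotation as Ro
from scipy.optimize import least_squares
D=[json.loads(l) for l in open("log.jsonl")]
ex=lambda a:Ro.from_euler(*a)
def fk(q,P):
    # P: shoulder off(2: x,z), upper (x,y,z)3, fore(3), wrist(3), tool(3)
    z=lambda a:Ro.from_euler('z',a);y=lambda a:Ro.from_euler('y',a)
    R=z(q[0]);p=R.apply([P[0],P[1],P[2]])
    R=R*y(q[1]);p=p+R.apply([0,0,P[3]])
    R=R*y(q[2]);p=p+R.apply([P[4],0,P[5]])
    R=R*z(q[3]);p=p+R.apply([0,P[6],0])
    R=R*y(q[4]);p=p+R.apply([P[7],0,P[8]])
    R=R*z(q[5]);return p,R*C
C=Ro.identity()
def setup():
    global C
    Rs=[fk(d["joints"],np.zeros(9))[1].inv()*Ro.from_rotvec(d["orientation"]) for d in D]
    C=Ro.concatenate(Rs).mean();r=[(C.inv()*r).magnitude() for r in Rs]
    f=lambda P:np.concatenate([fk(d["joints"],P)[0]-d["tool_pos"] for d in D]+[1e-4*(P-P0)])
    P0=np.array([0,.116,.25,.4,0,.35,0,0,.25])
    s=least_squares(f,P0);return s.x,r,s.fun
P,rr,res=setup()
if __name__=="__main__":
    np.set_printoptions(precision=4,suppress=True)
    print(C.as_matrix());print(rr);print(P);print(res[:-9].reshape(-1,3)*1000)
E
python3 kin.py
```

```text
[[ 0. -1. -0.]
 [ 1.  0. -0.]
 [ 0. -0.  1.]]
[1.7944962359727477e-09, 8.972477269334086e-09, 1.7944967107271755e-09, 1.7944966388779434e-09, 1.7944961862899485e-09, 1.7944963872757849e-09]
[ 0.      0.1163  0.2013  0.4389  0.039   0.3975 -0.      0.      0.2383]
[[ 0.  0. -0.]
 [ 0. -0.  0.]
 [ 0. -0. -0.]
 [-0. -0.  0.]
 [-0.  0.  0.]
 [ 0. -0. -0.]]
```

```bash
cat > geo.py <<'E'
import numpy as np
from scipy.spatial.transform import Rotation as Ro
LA=.1927;LT=np.array([.5133,.3588,0])
RL=Ro.from_euler('z',LA)
def L2W(p): return LT+RL.apply(p)
def eyeL(th,x=.06): 
    c,s=np.cos(th),np.sin(th);return np.array([x,-.106-.032*c-.125*s,.205-.032*s+.125*c])
def tool_for_hook(hw,phi,yaw=LA,opt='B',gy=.02,hx=.025,dz=0.002):
    """TCP pose so hook point is at world hw, pole pitch phi up, pole yaw; gy pole-y of the grasp"""
    Rp=Ro.from_euler('z',yaw)*Ro.from_euler('x',phi)   # pole frame
    g=hw+Rp.apply([-hx,gy-.17,0])
    M=Rp.as_matrix();s=1 if opt=='B' else -1
    R=Ro.from_matrix(np.c_[s*M[:,1],s*M[:,0],-M[:,2]])
    return g+R.apply([0,0,dz]),R
E
python3 - <<'E'
from geo import *;from h import *;import kin
from scipy.optimize import least_squares
np.set_printoptions(precision=3,suppress=True)
c=load("scene0")
for th in (0,.05,.1):
    for dz in (-.02,.02):  # outer/inner ring
        pass
    print(th,"eye px",proj(c,L2W(eyeL(th))),"hatch top L/R",[proj(c,L2W([x,-.106-.006*np.cos(th)-.15*np.sin(th),.205+.15*np.cos(th)-.006*np.sin(th)])) for x in (.134,-.134)], "back",[proj(c,L2W([x,-.106+.006*np.cos(th)-.15*np.sin(th),.205+.15*np.cos(th)+.006*np.sin(th)])) for x in (.134,-.134)])
lo=np.array([-2.94,-.97,.19,-1.23,.02,-2.88]);hi=np.array([2.94,2.17,2.56,4.37,3.11,2.88])
def ik(p,R,q0):
    f=lambda q:np.r_[(kin.fk(q,kin.P)[0]-p)*10,(R.inv()*kin.fk(q,kin.P)[1]).as_rotvec()]
    s=least_squares(f,np.clip(q0,lo+1e-3,hi-1e-3),bounds=(lo,hi));return s.x,abs(s.fun).max()
q=np.array([-.8,.5,.8,.36,2.33,-.9])
for opt in 'BA':
  q0=q.copy()
  if opt=='A': q0[5]+=np.pi
  for th,phi in [(0,35),(0,40),(0,45),(0,50),(.3,45),(.6,40),(.9,35),(1.2,30),(1.57,25)]:
    p,R=tool_for_hook(L2W(eyeL(th)),np.radians(phi),opt=opt)
    q0,e=ik(p,R,q0);print(opt,th,phi,p,q0,"e",round(e,4))
E
```

```text
0 eye px (np.float64(267.270122118397), np.float64(252.88202600073416)) hatch top L/R [(np.float64(241.22293151736213), np.float64(267.37566710462335)), (np.float64(342.94788797188755), np.float64(244.6649699527516))] back [(np.float64(242.1746075771851), np.float64(272.05647396889407)), (np.float64(344.2976716096744), np.float64(249.17233429694105))]
0.05 eye px (np.float64(266.73843386299166), np.float64(250.71938496357865)) hatch top L/R [(np.float64(240.64353125672386), np.float64(264.50295783947314)), (np.float64(342.073021370799), np.float64(241.9097394813273))] back [(np.float64(241.57619494272467), np.float64(269.1185046284264)), (np.float64(343.4612305578447), np.float64(246.3406637828706))]
0.1 eye px (np.float64(266.2175803569387), np.float64(248.6299688772609)) hatch top L/R [(np.float64(240.07858839487486), np.float64(261.68398486875304)), (np.float64(341.1784252246824), np.float64(239.21455886866062))] back [(np.float64(240.98906453686027), np.float64(266.21830465082263)), (np.float64(342.59977824233977), np.float64(243.5539069738613))]
B 0 35 [0.597 0.111 0.242] [-0.22
[... 674 characters left out ...]
 35 [0.597 0.111 0.242] [-0.225  0.569  1.244  0.552  1.6    2.663] e 0.0
A 0 40 [0.596 0.119 0.232] [-0.238  0.593  1.267  0.624  1.609  2.63 ] e 0.0
A 0 45 [0.594 0.127 0.223] [-0.247  0.618  1.289  0.695  1.622  2.597] e 0.0
A 0 50 [0.592 0.137 0.214] [-0.253  0.645  1.31   0.765  1.636  2.565] e 0.0
A 0.3 45 [0.601 0.092 0.207] [-0.298  0.654  1.269  0.675  1.64   2.55 ] e 0.0
A 0.6 40 [0.608 0.055 0.192] [-0.33   0.671  1.243  0.591  1.616  2.527] e 0.0
A 0.9 35 [0.614 0.026 0.17 ] [-0.347  0.69   1.236  0.514  1.563  2.506] e 0.0
A 1.2 30 [0.617 0.009 0.144] [-0.347  0.706  1.25   0.445  1.484  2.495] e 0.0
A 1.57 25 [0.618 0.006 0.108] [-0.326  0.725  1.29   0.384  1.369  2.499] e 0.0
```

```bash
cat >> kin.py <<'E'
lo=np.array([-2.94,-.97,.19,-1.23,.02,-2.88]);hi=np.array([2.94,2.17,2.56,4.37,3.11,2.88])
def ik(p,R,q0):
    f=lambda q:np.r_[(fk(q,P)[0]-p)*10,(R.inv()*fk(q,P)[1]).as_rotvec()]
    s=least_squares(f,np.clip(q0,lo+1e-3,hi-1e-3),bounds=(lo,hi));return s.x,abs(s.fun).max()
def pts(q):
    z=lambda a:Ro.from_euler('z',a);y=lambda a:Ro.from_euler('y',a)
    R=z(q[0]);s=R.apply([P[0],P[1],P[2]]);R=R*y(q[1]);e=s+R.apply([0,0,P[3]])
    R=R*y(q[2]);e2=e+R.apply([P[4],0,0]);w=e2+R.apply([0,0,P[5]])
    return s,e,e2,w
def clear(q,T,RLi):
    """min distance to bar/arms/locker boxes (locker frame) of forearm axis and of tool axis (from 54mm behind)"""
    s,e,e2,w=pts(q);p=fk(q,P)[0]
    boxes=[((-.15,-.305,.405),(.15,-.24,.43)),((-.145,-.24,.37),(-.125,-.05,.43)),((.125,-.24,.37),(.145,-.05,.43)),((-.15,-.1,.19),(.15,.1,.37))]
    out=[]
    for a,b in ((e2,w),(w,p+(w-p)/np.linalg.norm(w-p)*.06)):
        X=RLi.apply(np.linspace(a,b,100)-T)
        out.append(min(np.linalg.norm(X-np.clip(X,*map(np.array,bx)),axis=1).min() for bx in boxes))
    return out
E
cat > chk.py <<'E'
from geo import *;import kin
np.set_printoptions(precision=3,suppress=True)
q0=np.array([-.23,.57,1.24,.55,1.6,-.48])
for gy in (.02,-.015):
 for dyaw in (-.3,-.15,0,.15,.3):
  for phi in (35,42,50):
    p,R=tool_for_hook(L2W(eyeL(.05)),np.radians(phi),yaw=LA+dyaw,gy=gy)
    q,e=kin.ik(p,R,q0)
    print(gy,dyaw,phi,p,q,"e",round(e,4),"clear",np.array(kin.clear(q,LT,RL.inv())))
E
python3 chk.py
```

```text
0.02 -0.3 35 [0.562 0.11  0.241] [-0.26   0.406  1.503  0.615  1.38  -0.319] e 0.0 clear [0.054 0.048]
0.02 -0.3 42 [0.563 0.122 0.226] [-0.281  0.438  1.545  0.736  1.377 -0.404] e 0.0 clear [0.043 0.069]
0.02 -0.3 50 [0.565 0.137 0.212] [-0.296  0.484  1.586  0.871  1.388 -0.501] e 0.0 clear [0.038 0.094]
0.02 -0.15 35 [0.58  0.106 0.241] [-0.252  0.489  1.377  0.583  1.491 -0.407] e 0.0 clear [0.057 0.057]
0.02 -0.15 42 [0.58  0.118 0.226] [-0.27   0.522  1.414  0.692  1.498 -0.471] e 0.0 clear [0.046 0.077]
0.02 -0.15 50 [0.579 0.133 0.212] [-0.283  0.566  1.451  0.814  1.515 -0.543] e 0.0 clear [0.037 0.101]
0.02 0 35 [0.599 0.104 0.241] [-0.234  0.574  1.241  0.55   1.603 -0.487] e 0.0 clear [0.055 0.062]
0.02 0 42 [0.596 0.116 0.226] [-0.251  0.608  1.272  0.65   1.618 -0.533] e 0.0 clear [0.044 0.082]
0.02 0 50 [0.593 0.131 0.212] [-0.262  0.65   1.306  0.761  1.641 -0.583] e 0.0 clear [0.032 0.105]
0.02 0.15 35 [0.617 0.106 0.241] [-0.211  0.662  1.095  0.516  1.716 -0.564] e 0.0 clear [0.048 0.063]
0.02 0.15 42 [0.613 0.117 0.226] [-0.225  0.696  1.121  0.609  1.74  -0.593]
[... 1299 characters left out ...]
85] [-0.295  0.693  1.306  0.745  1.63  -0.635] e 0.0 clear [0.038 0.14 ]
-0.015 0.15 35 [0.627 0.079 0.22 ] [-0.248  0.703  1.077  0.502  1.714 -0.607] e 0.0 clear [0.044 0.098]
-0.015 0.15 42 [0.622 0.092 0.203] [-0.258  0.74   1.105  0.594  1.734 -0.636] e 0.0 clear [0.032 0.118]
-0.015 0.15 50 [0.616 0.11  0.185] [-0.263  0.785  1.138  0.696  1.76  -0.667] e 0.0 clear [0.025 0.141]
-0.015 0.3 35 [0.649 0.084 0.22 ] [-0.214  0.803  0.898  0.469  1.837 -0.674] e 0.0 clear [0.024 0.095]
-0.015 0.3 42 [0.642 0.097 0.203] [-0.223  0.84   0.923  0.556  1.864 -0.686] e 0.0 clear [0.012 0.114]
-0.015 0.3 50 [0.633 0.114 0.185] [-0.228  0.881  0.956  0.653  1.895 -0.7  ] e 0.0 clear [0.009 0.138]
```

```bash
python3 - <<'E'
from h import *;import kin,cv2
c=load("side1");im=cv2.imread("pics/side1.png")
q=[-0.6894,0.2794,1.0572,-0.0099,1.8227,-0.9642]
s,e,e2,w=kin.pts(q);print(s,e,e2,w)
P=lambda p:tuple(int(v*1.5) for v in proj(c,p))
for a,b,col in ((s,e,(0,255,0)),(e,e2,(255,0,255)),(e2,w,(0,0,255)),(w,kin.fk(q,kin.P)[0],(255,0,0))): cv2.line(im,P(a),P(b),col,2)
from scipy.spatial.transform import Rotation as Ro
# 60mm circle about forearm
d=(w-e2)/np.linalg.norm(w-e2);u=np.cross(d,[0,0,1]);u/=np.linalg.norm(u);v=np.cross(d,u)
for t in (.2,.5,.8,1):
    X=[P(e2+(w-e2)*t+.06*(np.cos(a)*u+np.sin(a)*v)) for a in np.linspace(0,6.28,30)]
    cv2.polylines(im,[np.array(X)],True,(0,255,255),1)
cv2.imwrite("pics/side1k.png",im)
E
```

```text
[0.07397569 0.08974038 0.20130008] [0.16737305 0.01275034 0.62318002] [0.17435659 0.00699361 0.58524466] [ 0.47270547 -0.23894369  0.67748904]
```

View pics/side1k.png

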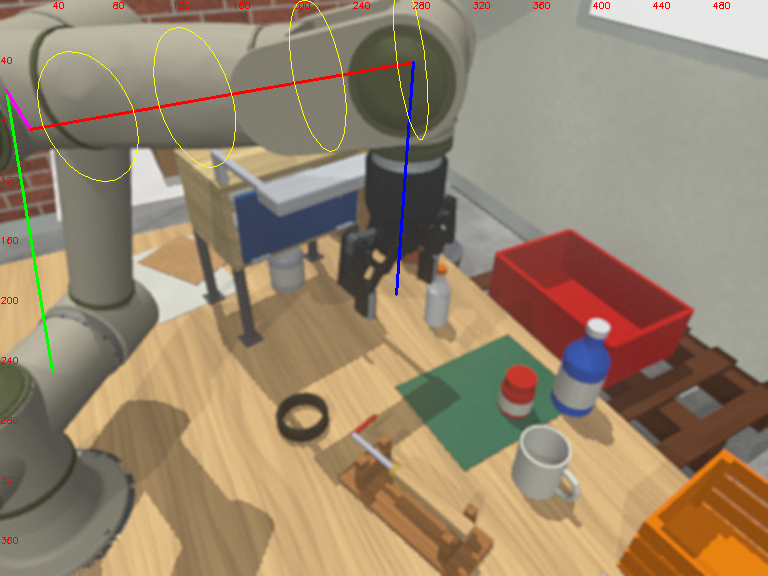

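```bash
cat >> kin.py <<'E'
def near(q,T,RLi):
    s,e,e2,w=pts(q);X=RLi.apply(np.linspace(e2,w,100)-T);o=[]
    b=[np.array((-.15,-.305,.405)),np.array((.15,-.24,.43))]
    d=X-np.clip(X,*b);n=np.linalg.norm(d,axis=1);i=n.argmin();return round(i/99,2),round(n[i],3),(d[i]*1000).round()
E
cat > chk2.py <<'E'
from geo import *;import kin
np.set_printoptions(precision=3,suppress=True)
q0=np.array([-.3,.5,1.4,.6,1.5,-.48])
def go(th,dyaw,phi,gy,off,tag):
    p,R=tool_for_hook(L2W(eyeL(th)),np.radians(phi),yaw=LA+dyaw,gy=gy)
    p=p+R.apply([0,off,0])
    q,e=kin.ik(p,R,q0);print(tag,th,dyaw,phi,p,q,round(e,4),kin.near(q,LT,RL.inv()),np.array(kin.clear(q,LT,RL.inv())))
for gy in (-.015,-.028):
  for dyaw in (-.2,-.35,-.5):
    for phi in (32,38):
      for off in (0,-.065): go(.05,dyaw,phi,gy,off,f"{gy} {off}")
E
python3 chk2.py
```

```text
-0.015 0 0.05 -0.2 32 [0.574 0.073 0.229] [-0.296  0.469  1.422  0.537  1.447 -0.411] 0.0 (np.float64(0.61), np.float64(0.065), array([ -2., -41.,  50.])) [0.065 0.081]
-0.015 -0.065 0.05 -0.2 32 [0.509 0.074 0.229] [-0.333  0.333  1.623  0.534  1.409 -0.474] 0.0 (np.float64(0.76), np.float64(0.066), array([-11., -53.,  37.])) [0.066 0.07 ]
-0.015 0 0.05 -0.2 38 [0.574 0.084 0.213] [-0.312  0.501  1.456  0.634  1.445 -0.471] 0.0 (np.float64(0.58), np.float64(0.057), array([ -9., -44.,  34.])) [0.057 0.098]
-0.015 -0.065 0.05 -0.2 38 [0.509 0.085 0.213] [-0.351  0.369  1.658  0.628  1.409 -0.542] 0.0 (np.float64(0.72), np.float64(0.062), array([-22., -55.,  20.])) [0.062 0.087]
-0.015 0 0.05 -0.35 32 [0.551 0.079 0.229] [-0.306  0.38   1.556  0.569  1.34  -0.321] 0.0 (np.float64(0.71), np.float64(0.061), array([ -6., -44.,  42.])) [0.061 0.07 ]
-0.015 -0.065 0.05 -0.35 32 [0.487 0.089 0.229] [-0.328  0.243  1.744  0.572  1.306 -0.367] 0.0 (np.float64(0.86), np.float64(0.056), array([-16., -48.,  23.])) [0.056 0.05 ]
-0.015 0 0.05 -0.35 38 [0.552 0.09  0.213] [-0.324  0.411  1.595  0.6
[... 2316 characters left out ...]
) [0.066 0.081]
-0.028 0 0.05 -0.5 32 [0.526 0.077 0.222] [-0.328  0.296  1.694  0.597  1.229 -0.249] 0.0 (np.float64(0.8), np.float64(0.057), array([-16., -48.,  26.])) [0.057 0.065]
-0.028 -0.065 0.05 -0.5 32 [0.464 0.097 0.222] [-0.332  0.161  1.867  0.605  1.199 -0.275] 0.0 (np.float64(0.95), np.float64(0.051), array([-25., -44.,   3.])) [0.051 0.038]
-0.028 0 0.05 -0.5 38 [0.529 0.089 0.205] [-0.346  0.331  1.737  0.718  1.208 -0.35 ] 0.0 (np.float64(0.77), np.float64(0.057), array([-26., -50.,   7.])) [0.057 0.083]
-0.028 -0.065 0.05 -0.5 38 [0.467 0.108 0.205] [-0.352  0.201  1.913  0.729  1.177 -0.387] 0.0 (np.float64(0.94), np.float64(0.059), array([-31., -50.,   0.])) [0.059 0.057]
```

```bash
python3 - <<'E'
from plan import *
p,R=cur()
p,R=rows(p,R,np.array([.519,-.305,.20]),down(np.pi/2+.309),9,-.2)
E
```

```text
-0.47 0.07 0.34 -0 -0.45 -0.02 -0.2;-0.44 0.06 0.37 -0.01 -0.45 -0.02 -0.2;-0.42 0.07 0.4 0 -0.45 -0.02 -0.2;-0.4 0.06 0.42 -0 -0.44 -0.02 -0.2;-0.36 0.06 0.45 -0 -0.45 -0.02 -0.2;-0.33 0.06 0.48 -0.01 -0.45 -0.02 -0.2;-0.3 0.06 0.49 0 -0.45 -0.02 -0.2;-0.27 0.06 0.52 -0 -0.45 -0.02 -0.2;-0.23 0.05 0.53 -0.01 -0.45 -0.02 -0.2
end [ 0.5188 -0.3052  0.1998] err 0.0010968710931471152
```

Call:
play_rows(motion="-0.47 0.07 0.34 0 -0.45 -0.02 -0.3;-0.44 0.06 0.37 0 -0.45 -0.02 -0.3;-0.42 0.07 0.4 0 -0.45 -0.02 -0.3;-0.4 0.06 0.42 0 -0.44 -0.02 -0.3;-0.36 0.06 0.45 0 -0.45 -0.02 -0.3;-0.33 0.06 0.48 0 -0.45 -0.02 -0.3;-0.3 0.06 0.49 0 -0.45 -0.02 -0.3;-0.27 0.06 0.52 0 -0.45 -0.02 -0.3;-0.23 0.05 0.53 0 -0.45 -0.02 -0.3;0 0 0 0 0 0 -0.3")

```text
time_s: 5.62
tool_pos: [0.5277, -0.3091, 0.2143]
orientation: [1.759, 2.501, -0.083]
wrist_force: [-0.0, -0.3, 1.4]
width: 0.65
```

```bash
cat > shot.py <<'E'
import sys
from cell import env
import cv2,numpy as np
tag=sys.argv[1]
for n in sys.argv[2:]:
    s=env.snapshot(n);im=s["image"]
    np.savez(f"pics/{n}{tag}.npz",K=s["camera_matrix"],T=s["world_from_camera"],im=im)
    c=cv2.resize(im,(768,576),interpolation=cv2.INTER_CUBIC)
    cv2.imwrite(f"pics/{n}{tag}.png",c)
E
python3 log.py; python3 shot.py 2 wrist; python3 - <<'E'
from plan import *
p,R=cur()
rows(p,R,np.array([.519,-.305,.065]),down(np.pi/2+.309),5,-.3)
E
```

```text
5.625 [-0.7029  0.4897  1.334  -0.049   1.2303 -1.0334] [ 0.5277 -0.3091  0.2143] [ 1.7586  2.5005 -0.0826] [-0.0272 -0.2585  1.4136] 0.6498014703673362
0.09 -0.03 0.6 0.01 0.13 0.05 -0.3;0.08 -0.03 0.6 0.01 0.14 0.04 -0.3;0.06 -0.03 0.6 0.01 0.13 0.05 -0.3;0.06 -0.04 0.6 0.01 0.14 0.05 -0.3;0.04 -0.03 0.6 0.01 0.13 0.05 -0.3
end [ 0.5187 -0.3049  0.0651] err 0.0006742524717004067
```

View pics/wrist2.png

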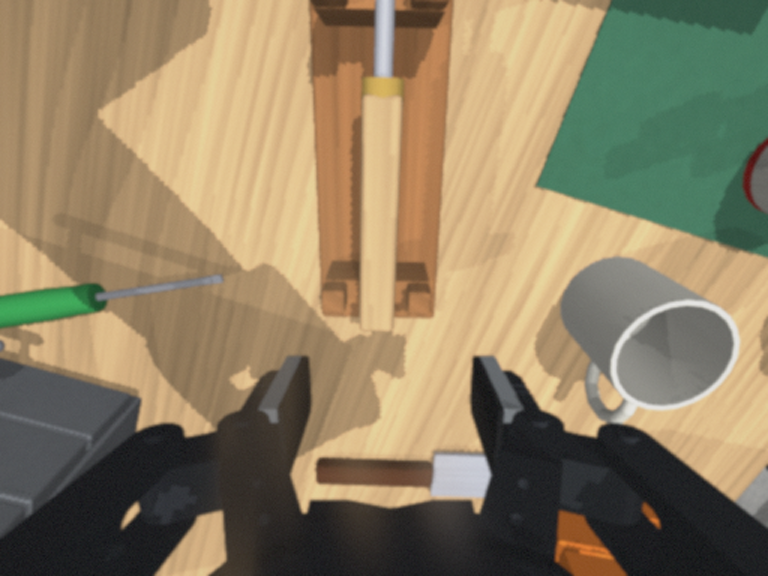

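```bash
python3 - <<'E'
from h import *
c=load("wrist2");f=lambda x,y,z:onz(c,(x/1.5-.17,y/1.5-.17),z)
a=f(377,331,.079);b=f(382.5,80,.079);b2=f(384,5,.072);print(a,b,b2,np.linalg.norm(a-b))
for d in (b-a,b2-a):print(np.arctan2(-d[0],d[1]))
u=(b2-a)[:2];u/=np.linalg.norm(u);print("grip -20",a[:2]+.05*u, "origin",a[:2]+.07*u)
B=[f(321,315,.012),f(433,315,.012)];print(B,(B[0]+B[1])/2)
from plan import *
p,R=cur()
p,R=rows(p,R,np.array([.519,-.305,.12]),down(np.pi/2+.309),5,-.3)
E
```

```text
[ 0.53515986 -0.35388533  0.079     ] [ 0.49022852 -0.21545873  0.079     ] [ 0.47936816 -0.18254708  0.072     ] 0.1455360786094383
0.3138574497923555
0.3147953887614686
grip -20 [ 0.51967877 -0.30634235] origin [ 0.51348633 -0.28732515]
[array([ 0.49784597, -0.38776662,  0.012     ]), array([ 0.58221878, -0.35765613,  0.012     ])] [ 0.54003237 -0.37271137  0.012     ]
0.07 -0.03 0.38 0.01 0.13 0.05 -0.3;0.06 -0.03 0.38 0.01 0.14 0.04 -0.3;0.05 -0.03 0.38 0.01 0.13 0.05 -0.3;0.04 -0.03 0.38 0.01 0.14 0.05 -0.3;0.04 -0.03 0.39 0.01 0.13 0.05 -0.3
end [ 0.5191 -0.3049  0.1198] err 0.0006742524717004067
```

Call:
play_rows(motion="0.07 -0.03 0.38 0.01 0.13 0.05 -0.3;0.06 -0.03 0.38 0.01 0.14 0.05 -0.3;0.05 -0.03 0.38 0.01 0.13 0.05 -0.3;0.04 -0.03 0.38 0.01 0.14 0.05 -0.3;0.04 -0.03 0.39 0.01 0.13 0.05 -0.3;0 0 0 0 0 0 -0.3")

```text
time_s: 6.42
tool_pos: [0.5185, -0.3049, 0.1151]
orientation: [-1.856, -2.531, -0.004]
wrist_force: [-0.7, 0.2, -0.2]
width: 0.645
```

```bash
python3 log.py;  python3 - <<'E'
from plan import *
p,R=cur()
p,R=rows(p,R,np.array([.5195,-.306,.065]),down(np.pi/2+.313),4,-.3)
E
```

```text
6.425 [-0.7271  0.6067  1.4154  0.0027  1.1233 -1.0335] [ 0.5185 -0.3049  0.1151] [-1.8557 -2.5305 -0.0043] [-0.7334  0.2468 -0.2495] 0.6445074458005956
-0.01 0 0.25 0 -0.01 -0.01 -0.3;-0.01 0.01 0.25 0 -0.01 -0.02 -0.3;-0 -0 0.25 0 -0 -0.01 -0.3;-0.01 0 0.25 0 -0.01 -0.01 -0.3
end [ 0.5194 -0.306   0.0651] err 0.00024199846231066636
```

Call:
play_rows(motion="-0.01 0 0.25 0 -0.01 -0.01 -0.3;-0.01 0 0.25 0 -0.01 -0.02 -0.3;0 0 0.25 0 0 -0.01 -0.3;-0.01 0 0.25 0 -0.01 -0.01 -0.3;0 0 0 0 0 0 -0.3")

```text
time_s: 7.05
tool_pos: [0.5194, -0.3064, 0.0623]
orientation: [1.846, 2.54, -0.0]
wrist_force: [-0.2, -0.4, -0.7]
width: 0.653
```

Call:
play_rows(motion="0 0 0 0 0 0 1;0 0 0 0 0 0 1;0 0 0 0 0 0 1;0 0 0 0 0 0 1;0 0 0 0 0 0 1;0 0 0 0 0 0 1", newtons=90)

```text
time_s: 7.8
tool_pos: [0.5199, -0.3068, 0.0634]
orientation: [1.845, 2.538, -0.001]
wrist_force: [-0.1, -0.8, -0.7]
width: 0.243
```

```bash
python3 log.py
```

```text
7.8 [-0.7269  0.6742  1.4512 -0.0001  1.0121 -1.0406] [ 0.5199 -0.3068  0.0634] [ 1.8446  2.538  -0.0008] [-0.1241 -0.8103 -0.7183] 0.24346833725308906
```

Call:
play_rows(motion="0 0 -0.3 0 0 0 1;0 0 -0.4 0 0 0 1;0 0 -0.6 0 0 0 1;0 0 -0.6 0 0 0 1;0 0 -0.6 0 0 0 1;0 0 -0.4 0 0 0 1;0 0 0 0 0 0 1")

```text
time_s: 8.68
tool_pos: [0.5194, -0.3063, 0.219]
orientation: [1.842, 2.535, -0.002]
wrist_force: [0.3, 0.2, -1.7]
width: 0.242
```

```bash
python3 log.py; python3 shot.py 3 wrist side
```

```text
8.675 [-0.7267  0.5028  1.2979 -0.0005  1.3322 -1.0407] [ 0.5194 -0.3063  0.219 ] [ 1.8416  2.5346 -0.0021] [ 0.3086  0.1684 -1.7219] 0.24188805369699587
```

View pics/wrist3.png

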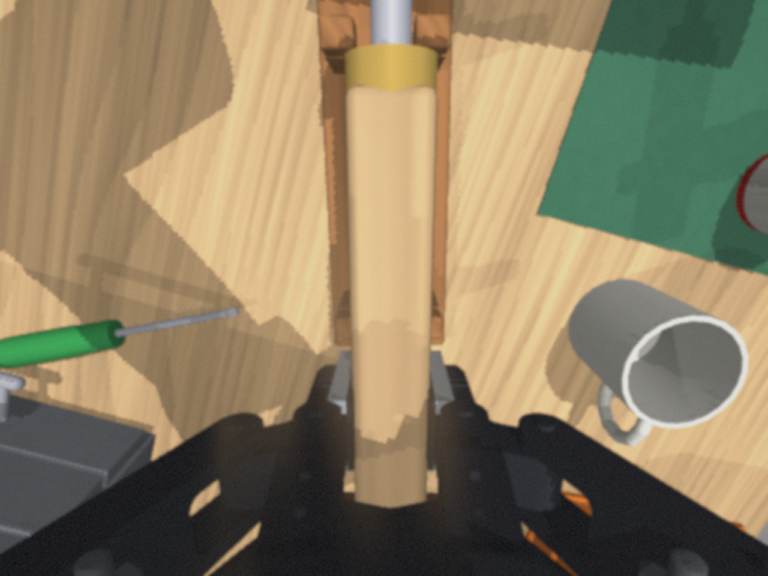

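View pics/side3.png

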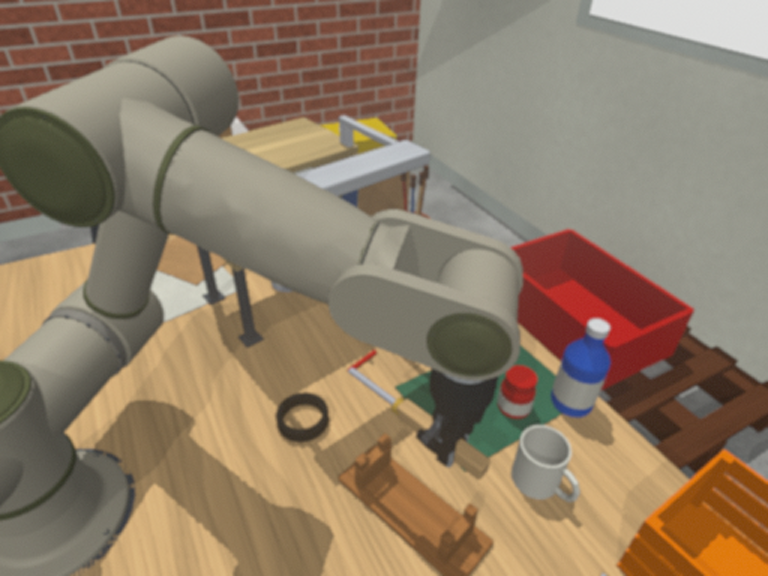

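```bash
python3 - <<'E'
from h import *;from plan import *
p,R=cur();c=load("side3")
for n,v in (("root",[.191,0,-.0036]),("tip",[.191,.054,-.0036]),("rod",[.095,0,-.0036])):
    print(n,np.array(proj(c,p+R.apply(v)))*1.5)
E
```

```text
root [348.03854203 369.08189112]
tip [373.55277765 350.59123048]
rod [395.97543695 404.96634174]
```

```bash
python3 - <<'E'
from h import *;from geo import *
c=load("scene0");im=np.load("pics/scene0.npz")["im"].astype(int)
b,g,r=im[...,0],im[...,1],im[...,2]
sub=im[236:262,258:276]
m=((r-b)>60)
for y in range(237,262):
    print(y,[int(r[y,x]-b[y,x]) for x in range(258,276)])
for th in (.04,.06,.08,.1):
    X=[proj(c,L2W(eyeL(th)+.0205*np.array([0,np.cos(a),np.sin(a)]))) for a in np.linspace(0,6.28,60)]
    X=np.array(X);i=X[:,1].argmin();j=X[:,1].argmax();print(th,X[i],X[j])
E
```

```text
237 [50, 49, 48, 46, 47, 47, 48, 48, 49, 51, 52, 51, 52, 52, 50, 49, 50, 50]
238 [50, 49, 48, 46, 46, 47, 48, 49, 50, 50, 52, 51, 53, 52, 51, 49, 51, 51]
239 [50, 49, 48, 46, 46, 47, 49, 49, 49, 50, 52, 51, 53, 53, 50, 50, 52, 52]
240 [49, 49, 48, 46, 46, 47, 49, 48, 49, 51, 53, 52, 53, 53, 51, 50, 51, 52]
241 [50, 50, 48, 46, 45, 47, 48, 51, 49, 50, 53, 52, 52, 53, 51, 50, 52, 52]
242 [51, 49, 48, 47, 46, 46, 54, 68, 54, 50, 51, 51, 52, 52, 51, 49, 52, 53]
243 [50, 50, 49, 46, 46, 50, 65, 75, 63, 52, 52, 51, 51, 53, 52, 50, 52, 52]
244 [50, 49, 49, 47, 46, 51, 69, 76, 68, 52, 52, 51, 52, 53, 51, 50, 52, 53]
245 [49, 49, 49, 47, 47, 50, 65, 75, 72, 53, 53, 50, 52, 51, 51, 50, 52, 53]
246 [49, 50, 48, 48, 46, 49, 64, 76, 78, 62, 53, 52, 51, 53, 51, 50, 51, 53]
247 [50, 49, 49, 47, 46, 49, 62, 80, 91, 75, 54, 52, 51, 53, 52, 50, 52, 53]
248 [49, 49, 49, 47, 46, 48, 58, 81, 94, 80, 54, 52, 51, 53, 52, 51, 51, 51]
249 [49, 49, 49, 47, 46, 47, 54, 79, 93, 84, 56, 52, 52, 53, 51, 50, 52, 52]
250 [50, 50, 49, 48, 46, 47, 51, 72, 90, 88, 62, 52, 51, 53, 52, 50, 51, 53]
251 [50, 50, 49, 48, 4
[... 460 characters left out ...]
41, 38, 24, 12, -3, -18, -29, -36, -41, -56, -57, -59, -61, -61, -63, -62, -62]
258 [8, -19, -22, -36, -40, -47, -54, -57, -58, -59, -61, -61, -62, -64, -62, -63, -62, -61]
259 [-41, -55, -58, -59, -59, -60, -60, -61, -61, -61, -60, -62, -61, -62, -59, -51, -42, -39]
260 [-58, -61, -61, -62, -61, -62, -60, -59, -58, -59, -51, -45, -40, -38, -38, -32, -25, -22]
261 [-60, -60, -61, -61, -63, -57, -46, -39, -36, -37, -31, -27, -23, -22, -17, -16, -14, -13]
0.04 [265.15864606 243.50596064] [268.51682223 258.83209478]
0.06 [264.95136774 242.66989992] [268.30311529 257.96734748]
0.08 [264.74592839 241.84598507] [268.09113806 257.11426759]
0.1 [264.58521639 241.03321739] [267.88099327 256.27324621]
```

```bash
cat > tgt.py <<'E'
from geo import *;from plan import *;import kin
GY=-.021;DZ=.0036
def tgt(th,phi,dyaw=-.2,off=0,d=(0,0,0)):
    """off along pole x, d locker-frame offset"""
    p,R=tool_for_hook(L2W(eyeL(th)),np.radians(phi),yaw=LA+dyaw,gy=GY,dz=DZ)
    return p+R.apply([0,off,0])+RL.apply(np.array(d,float)),R
def hook(p,R): return p+R.apply([.17-GY,.025,-DZ])
def chk(p,R,q0=np.array([-.35,.4,1.6,.6,1.4,-.5])):
    q,e=kin.ik(p,R,q0);print("q",q.round(3),"e",round(e,4),kin.near(q,LT,RL.inv()),np.round(kin.clear(q,LT,RL.inv()),3))
E
python3 - <<'E'
from tgt import *
t,T=tgt(.077,35,off=-.065,d=(0,-.13,-.06));print(t,hook(t,T));chk(t,T)
p,R=cur();rows(p,R,t,T,16,1)
E
```

```text
[ 0.53421266 -0.05582545  0.15466601] [0.56033905 0.0983811  0.26716805]
q [-0.553  0.542  1.536  0.518  1.432 -0.717] e 0.0 (np.float64(0.44), np.float64(0.137), array([ -78., -109.,   27.])) [0.137 0.229]
0.29 0.11 0.08 -0.04 0.25 0.13 1;0.29 0.11 0.08 -0.04 0.26 0.13 1;0.29 0.11 0.1 -0.04 0.25 0.13 1;0.29 0.09 0.12 -0.04 0.26 0.13 1;0.28 0.09 0.12 -0.04 0.25 0.13 1;0.29 0.08 0.13 -0.04 0.25 0.13 1;0.27 0.08 0.15 -0.04 0.26 0.13 1;0.28 0.07 0.16 -0.04 0.25 0.13 1;0.26 0.07 0.16 -0.04 0.26 0.13 1;0.27 0.06 0.18 -0.04 0.25 0.13 1;0.25 0.05 0.19 -0.04 0.25 0.13 1;0.26 0.04 0.2 -0.04 0.26 0.13 1;0.24 0.04 0.2 -0.04 0.25 0.13 1;0.24 0.04 0.22 -0.04 0.26 0.13 1;0.22 0.03 0.23 -0.04 0.25 0.13 1;0.22 0.02 0.23 -0.04 0.25 0.13 1
end [ 0.5343 -0.0561  0.1546] err 0.0007547344941799242
```

Call:
play_rows(motion="0.29 0.11 0.08 -0.04 0.25 0.13 1;0.29 0.11 0.08 -0.04 0.26 0.13 1;0.29 0.11 0.1 -0.04 0.25 0.13 1;0.29 0.09 0.12 -0.04 0.26 0.13 1;0.28 0.09 0.12 -0.04 0.25 0.13 1;0.29 0.08 0.13 -0.04 0.25 0.13 1;0.27 0.08 0.15 -0.04 0.26 0.13 1;0.28 0.07 0.16 -0.04 0.25 0.13 1;0.26 0.07 0.16 -0.04 0.26 0.13 1;0.27 0.06 0.18 -0.04 0.25 0.13 1;0.25 0.05 0.19 -0.04 0.25 0.13 1;0.26 0.04 0.2 -0.04 0.26 0.13 1;0.24 0.04 0.2 -0.04 0.25 0.13 1;0.24 0.04 0.22 -0.04 0.26 0.13 1;0.22 0.03 0.23 -0.04 0.25 0.13 1;0.22 0.02 0.23 -0.04 0.25 0.13 1;0 0 0 0 0 0 1;0 0 0 0 0 0 1")

```text
time_s: 11.02
tool_pos: [0.5366, -0.0363, 0.1535]
orientation: [-1.874, -1.812, -0.623]
wrist_force: [0.6, -1.0, -1.4]
width: 0.245
```

```bash
python3 log.py; python3 shot.py 4 scene side; python3 - <<'E'
from tgt import *;from h import *
p,R=cur();h=hook(p,R);print("hook",h)
for n in ("scene4","side4"):
    c=load(n)
    for v in ([.191,0,-DZ],[.191,.054,-DZ]): print(n,np.array(proj(c,p+R.apply(v)))*1.5)
t,T=tgt(.077,35,off=-.065);chk(t,T);rows(p,R,t,T,10,1)
E
```

```text
11.025 [-0.5346  0.5481  1.5493  0.5621  1.435  -0.6921] [ 0.5366 -0.0363  0.1535] [-1.8736 -1.8121 -0.6234] [ 0.5587 -1.0363 -1.4251] 0.24488910023057056
hook [0.56744315 0.1119945  0.27240565]
scene4 [427.67106149 320.77628973]
scene4 [399.61006746 320.83107748]
side4 [332.08501074 245.84010014]
side4 [359.51774513 239.26774187]
q [-0.356  0.36   1.644  0.578  1.404 -0.525] e 0.0 (np.float64(0.73), np.float64(0.067), array([-20., -59.,  25.])) [0.067 0.088]
0.24 -0.06 0.03 0 -0.03 -0.02 1;0.25 -0.06 0.04 0 -0.03 -0.01 1;0.24 -0.07 0.03 0 -0.03 -0.02 1;0.25 -0.06 0.03 0.01 -0.03 -0.02 1;0.24 -0.06 0.03 -0 -0.03 -0.01 1;0.25 -0.05 0.03 -0 -0.03 -0.02 1;0.25 -0.06 0.03 0 -0.03 -0.02 1;0.24 -0.06 0.03 0 -0.03 -0.01 1;0.25 -0.06 0.02 0 -0.03 -0.02 1;0.25 -0.06 0.03 0.01 -0.03 -0.02 1
end [0.5091 0.0721 0.2146] err 0.0008907336245817652
```

View pics/scene4.png

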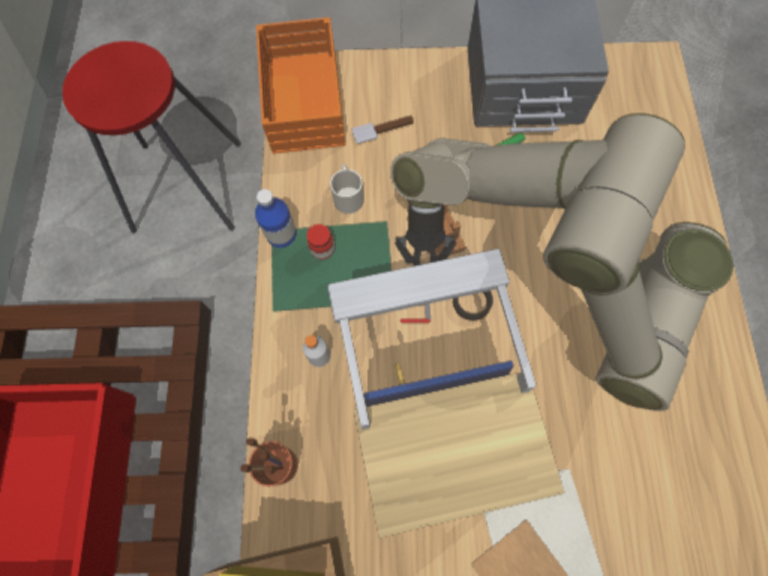

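View pics/side4.png

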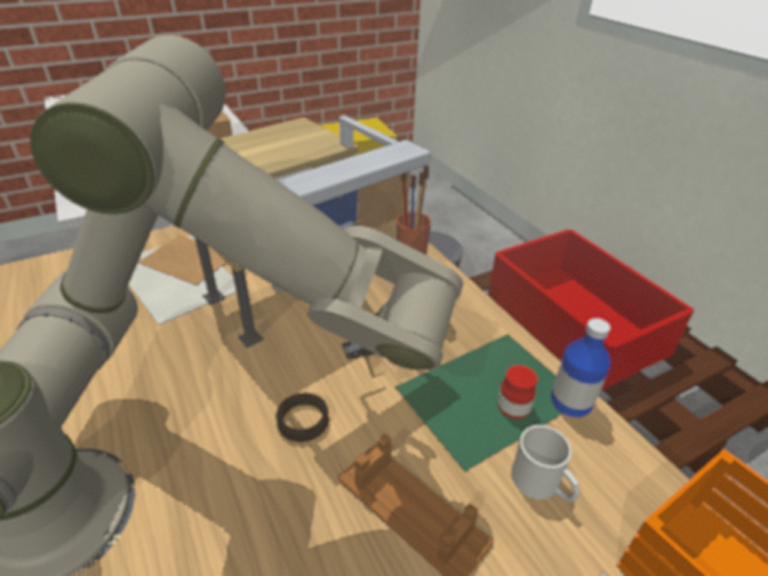

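Call:
play_rows(motion="0.24 -0.06 0.03 0 -0.03 -0.02 1;0.25 -0.06 0.04 0 -0.03 -0.01 1;0.24 -0.07 0.03 0 -0.03 -0.02 1;0.25 -0.06 0.03 0.01 -0.03 -0.02 1;0.24 -0.06 0.03 0 -0.03 -0.01 1;0.25 -0.05 0.03 0 -0.03 -0.02 1;0.25 -0.06 0.03 0 -0.03 -0.02 1;0.24 -0.06 0.03 0 -0.03 -0.01 1;0 0 0 0 0 0 1;0 0 0 0 0 0 1")

```text
time_s: 12.38
tool_pos: [0.513, 0.0567, 0.2065]
orientation: [-1.88, -1.861, -0.598]
wrist_force: [0.4, 0.1, -2.0]
width: 0.243
```

```bash
cat > st.py <<'E'
from tgt import *
def st(th,phi,off,n,dyaw=-.2,d=(0,0,0)):
    p,R=cur();t,T=tgt(th,phi,dyaw=dyaw,off=off,d=d);hl=RL.inv().apply(hook(p,R)-LT);print("hook locker",hl.round(4),"eye",eyeL(th).round(4));chk(t,T);return rows(p,R,t,T,n,1)
E
python3 log.py; python3 - <<'E'
from st import *
st(.077,35,-.065,5)
E
```

```text
12.375 [-0.3834  0.3819  1.6377  0.5768  1.4057 -0.5536] [0.513  0.0567 0.2065] [-1.88   -1.8606 -0.5978] [ 0.3764  0.074  -2.0463] 0.24332843921449498
hook locker [-0.0026 -0.1508  0.3198] eye [ 0.06   -0.1475  0.3272]
q [-0.356  0.36   1.644  0.578  1.404 -0.525] e 0.0 (np.float64(0.73), np.float64(0.067), array([-20., -59.,  25.])) [0.067 0.088]
0.07 -0.02 0.01 0 -0.01 -0 1;0.07 -0.01 0.01 0 -0 -0.01 1;0.06 -0.02 0 0.01 -0.01 -0 1;0.07 -0.01 0.01 -0 -0.01 -0 1;0.07 -0.02 0.01 0 -0 -0.01 1
end [0.5092 0.0718 0.2146] err 0.0007205179161048549
```

Call:
play_rows(motion="0.11 -0.03 0.01 0 -0.01 0 1;0.11 -0.03 0.01 0 0 -0.01 1;0.1 -0.02 0.01 0 -0.01 0 1;0 0 0 0 0 0 1;0 0 0 0 0 0 1")

```text
time_s: 13.0
tool_pos: [0.509, 0.0711, 0.2146]
orientation: [-1.881, -1.863, -0.595]
wrist_force: [-0.1, -0.4, -1.8]
width: 0.246
```

```bash
python3 log.py; python3 - <<'E'
from st import *
st(.077,35,-.065,3)
E
python3 shot.py 5 scene side;  python3 - <<'E'
import cv2
s=cv2.imread("pics/scene5.png")[330:450,340:540];cv2.imwrite("pics/s5.png",cv2.resize(s,None,fx=4,fy=4,interpolation=cv2.INTER_CUBIC))
E
```

```text
13.0 [-0.3584  0.3593  1.6457  0.5803  1.4041 -0.5264] [0.509  0.0711 0.2146] [-1.8815 -1.863  -0.5954] [-0.0899 -0.4378 -1.8432] 0.2459940324781337
hook locker [-0.0038 -0.1356  0.3274] eye [ 0.06   -0.1475  0.3272]
q [-0.356  0.36   1.644  0.578  1.404 -0.525] e 0.0 (np.float64(0.73), np.float64(0.067), array([-20., -59.,  25.])) [0.067 0.088]
0 0 0 0 -0 -0 1;0.01 0 0 0.01 -0.01 -0.01 1;0 0.01 0.01 0 -0 -0 1
end [0.5095 0.0718 0.2145] err 0.0007930469217572772
```

View pics/s5.png

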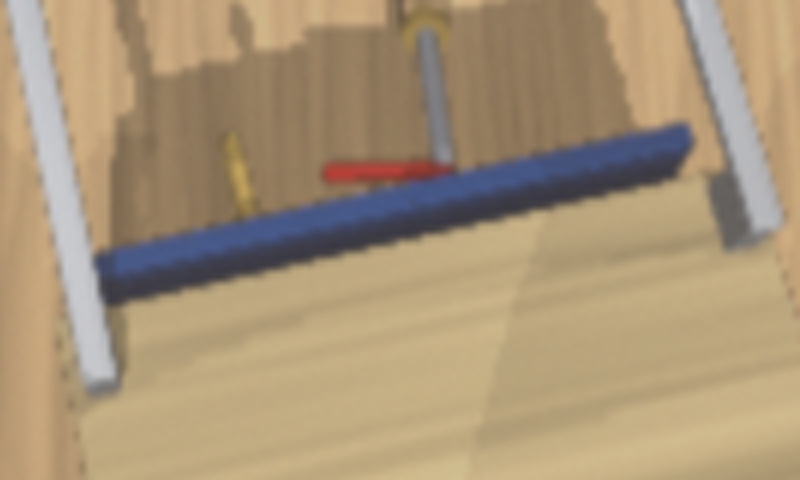

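View pics/side5.png

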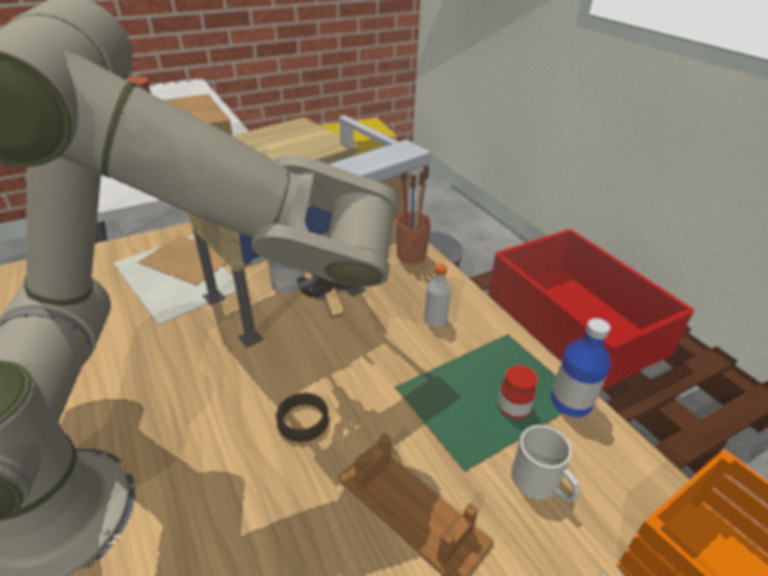

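Call:
play_rows(motion="0 0.15 0 0 0 0 1;0 0.15 0 0 0 0 1;0 0.15 0 0 0 0 1;0 0.15 0 0 0 0 1;0 0.15 0 0 0 0 1;0 0 0 0 0 0 1")

```text
time_s: 13.85
tool_pos: [0.5497, 0.0703, 0.2142]
orientation: [-1.882, -1.862, -0.595]
wrist_force: [0.4, 0.5, -1.6]
width: 0.244
```

```bash
python3 log.py; python3 - <<'E'
from st import *
st(.077,35,0,3)
E
cat > crop.py <<'E'
import cv2,sys
t=sys.argv[1]
s=cv2.imread(f"pics/scene{t}.png")[330:450,340:540];cv2.imwrite(f"pics/s{t}.png",cv2.resize(s,None,fx=4,fy=4,interpolation=cv2.INTER_CUBIC))
E
python3 shot.py 6 scene ; python3 crop.py 6
```

```text
13.85 [-0.3333  0.4427  1.5227  0.5841  1.4246 -0.4842] [0.5497 0.0703 0.2142] [-1.8819 -1.8622 -0.5953] [ 0.426   0.5442 -1.5687] 0.24428669498391029
hook locker [ 0.0361 -0.1441  0.327 ] eye [ 0.06   -0.1475  0.3272]
q [-0.316  0.493  1.442  0.584  1.442 -0.457] e 0.0 (np.float64(0.58), np.float64(0.062), array([-10., -46.,  40.])) [0.062 0.099]
0.01 0.16 0 0 -0 -0.01 1;0.01 0.17 0 0.01 -0.01 -0 1;0 0.16 0.01 0 -0 -0.01 1
end [0.5742 0.0712 0.2143] err 0.0007166558250038112
```

View pics/s6.png

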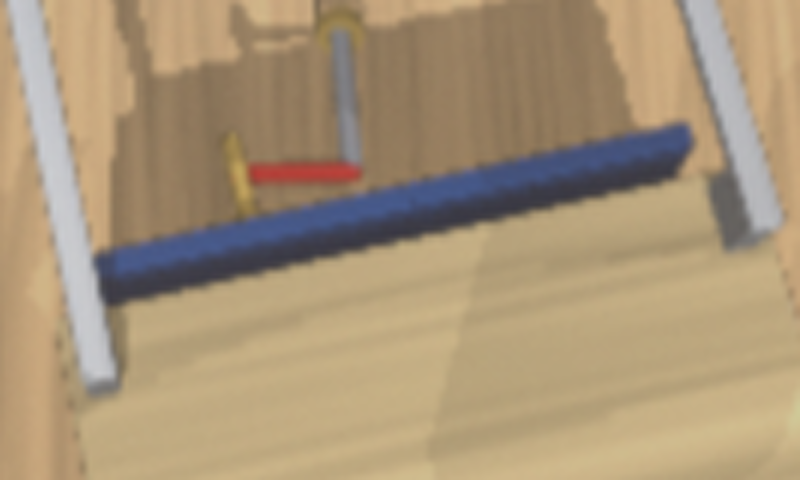

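Call:
play_rows(motion="0.01 0.12 0 0 0 0 1;0.01 0.12 0 0 0 0 1;0 0.12 0 0 0 0 1;0 0.12 0 0 0 0 1;0 0 0 0 0 0 1;0 0 0 0 0 0 1")

```text
time_s: 14.65
tool_pos: [0.5749, 0.071, 0.2148]
orientation: [-1.882, -1.862, -0.595]
wrist_force: [0.0, -0.3, -2.2]
width: 0.246
```

```bash
python3 log.py; python3 - <<'E'
from st import *
st(.077,35,0,3)
E
python3 shot.py 7 scene ; python3 crop.py 7
```

```text
14.65 [-0.3175  0.494   1.4411  0.5858  1.4421 -0.4549] [0.5749 0.071  0.2148] [-1.8817 -1.862  -0.5949] [ 0.0024 -0.2915 -2.2042] 0.2457848856580135
hook locker [ 0.061  -0.1483  0.3276] eye [ 0.06   -0.1475  0.3272]
q [-0.316  0.493  1.442  0.584  1.442 -0.457] e 0.0 (np.float64(0.58), np.float64(0.062), array([-10., -46.,  40.])) [0.062 0.099]
0 -0 0 0 -0.01 -0.01 1;0 -0.01 0 0.01 -0 -0 1;0 -0 0 -0 -0.01 -0.01 1
end [0.5744 0.071  0.2148] err 0.000841395970977172
```

View pics/s7.png

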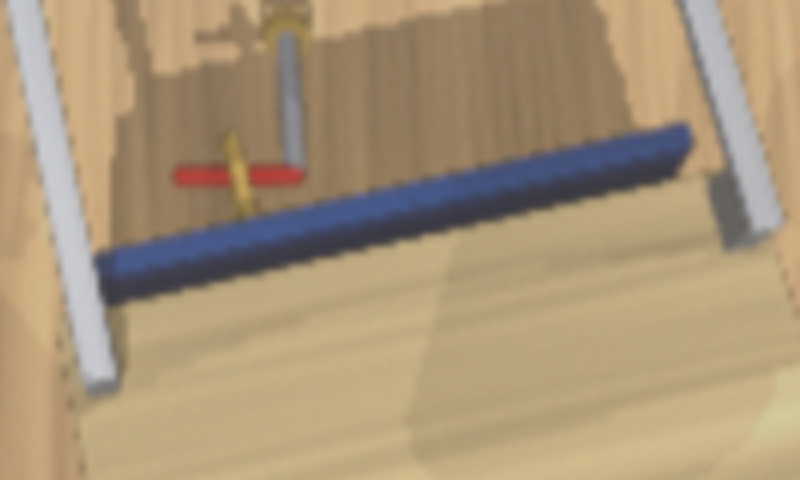

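```bash
cat > arc.py <<'E'
import sys
from st import *
from h import *
def phi_of(th): return 35 if th<.6 else 35-17*(th-.6)/.97
def arc(th0,th1,n,bias=0):
    p,R=cur();hl=RL.inv().apply(hook(p,R)-LT);v=hl[1:]-np.array([-.106,.205])
    th=np.arctan2(-v[0],v[1])-np.arctan2(.032,.125)
    print("hook locker",hl.round(4),"theta",round(th,3),"r",np.hypot(*v).round(4),"(.129)")
    out=[]
    for i in range(1,n+1):
        a=th0+(th1-th0)*i/n;t,T=tgt(a,phi_of(a))
        d=np.round(R.inv().apply(t-p)/.05,2);w=np.round((R.inv()*T).as_rotvec()/.15,2)
        out.append(" ".join(f"{x:g}" for x in [*d,*w])+" 1");p=p+R.apply(d*.05);R=R*Ro.from_rotvec(w*.15)
    print(";".join(out));chk(p,R)
arc(*[float(x) for x in sys.argv[1:3]],int(sys.argv[3]))
E
python3 arc.py .077 .4 7
```

```text
hook locker [ 0.061  -0.1483  0.3276] theta 0.082 r 0.1297 (.129)
-0.11 0.01 -0.02 0.01 -0.01 -0.02 1;-0.11 0.02 -0.03 -0 -0 0 1;-0.12 0.02 -0.02 -0 -0 0 1;-0.12 0.02 -0.01 -0 -0 0 1;-0.11 0.03 -0.01 -0 -0 0 1;-0.12 0.01 -0 -0 -0 0 1;-0.12 0.02 0 -0 -0 0 1
q [-0.372  0.538  1.425  0.571  1.447 -0.516] e 0.0 (np.float64(0.52), np.float64(0.076), array([-23., -64.,  34.])) [0.076 0.14 ]
```

Call:
play_rows(motion="-0.11 0.01 -0.02 0 0 0 1;-0.11 0.02 -0.03 0 0 0 1;-0.12 0.02 -0.02 0 0 0 1;-0.12 0.02 -0.01 0 0 0 1;-0.11 0.03 -0.01 0 0 0 1;0 0 0 0 0 0 1")

```text
time_s: 15.45
tool_pos: [0.5798, 0.0428, 0.201]
orientation: [-1.882, -1.861, -0.595]
wrist_force: [-0.5, 0.2, -1.4]
width: 0.243
```

```bash
python3 log.py; python3 arc.py .3 .8 10; python3 shot.py 8 scene ; python3 crop.py 8
```

```text
15.45 [-0.3614  0.5262  1.4282  0.5755  1.4483 -0.4992] [0.5798 0.0428 0.201 ] [-1.8824 -1.8611 -0.5948] [-0.4915  0.1599 -1.3762] 0.24319924339056564
hook locker [ 0.0605 -0.177   0.3138] theta 0.328 r 0.1299 (.129)
-0.06 0.01 0.01 0.01 -0.02 -0.02 1;-0.13 0.02 -0 -0 0 -0 1;-0.13 0.02 0.01 -0 0 -0 1;-0.12 0.02 0.02 -0 0 -0 1;-0.13 0.02 0.02 -0 0 -0 1;-0.12 0.02 0.03 -0 0 -0 1;-0.13 0.01 -0.03 -0 -0.1 -0 1;-0.12 0.02 -0.01 -0 -0.1 -0 1;-0.12 0.01 -0.01 -0 -0.1 -0 1;-0.11 0.02 -0 -0 -0.1 -0 1
q [-0.411  0.586  1.405  0.509  1.41  -0.553] e 0.0 (np.float64(0.44), np.float64(0.087), array([-37., -73.,  29.])) [0.087 0.179]
```

View pics/s8.png

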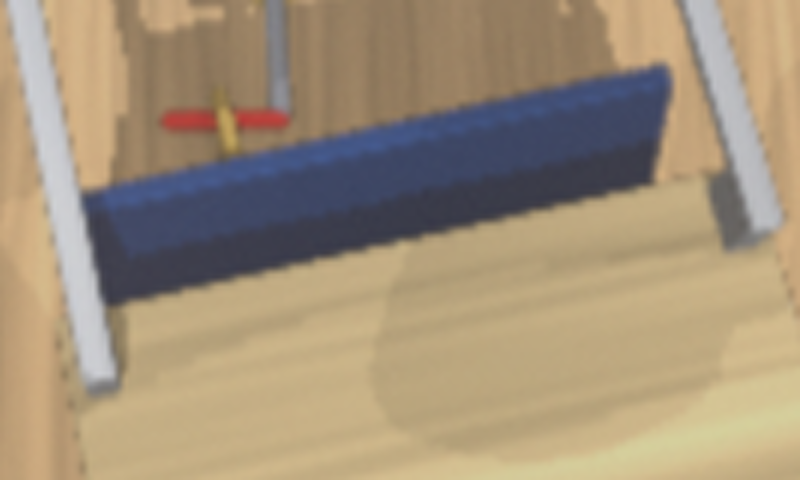

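The pin is in the ring (crop about 228,120) and the hatch follows. I keep lowering.

Call:
play_rows(motion="-0.08 0.01 0 0 0 0 1;-0.12 0.02 0 0 0 0 1;-0.12 0.02 0.01 0 0 0 1;-0.12 0.02 0.02 0 0 0 1;-0.12 0.02 0.02 0 0 0 1;-0.12 0.02 0.03 0 0 0 1;0 0 0 0 0 0 1")

```text
time_s: 16.38
tool_pos: [0.5853, 0.0155, 0.1763]
orientation: [-1.883, -1.861, -0.594]
wrist_force: [-0.2, -0.5, -3.1]
width: 0.243
```

```bash
python3 log.py; python3 arc.py .63 1.1 10; python3 shot.py 9 scene ; python3 crop.py 9
```

```text
16.375 [-0.4014  0.5744  1.4187  0.566   1.4356 -0.5514] [0.5853 0.0155 0.1763] [-1.8826 -1.8615 -0.5942] [-0.1898 -0.459  -3.1308] 0.2432773823508979
hook locker [ 0.0607 -0.2048  0.2891] theta 0.615 r 0.1297 (.129)
-0.15 0.02 -0.04 0.01 -0.17 -0.02 1;-0.12 0.01 -0.01 -0 -0.09 -0 1;-0.11 0.02 -0 -0 -0.1 -0 1;-0.1 0.01 -0 -0 -0.1 -0 1;-0.11 0.01 0.01 -0 -0.09 -0 1;-0.09 0.01 0.01 -0 -0.1 -0 1;-0.1 0.01 0.02 -0 -0.09 -0 1;-0.09 0.01 0.03 -0 -0.1 -0 1;-0.08 0 0.03 -0 -0.1 -0 1;-0.08 0.01 0.04 -0 -0.09 -0 1
q [-0.414  0.604  1.403  0.429  1.349 -0.548] e 0.0 (np.float64(0.43), np.float64(0.087), array([-36., -75.,  24.])) [0.087 0.192]
```

View pics/s9.png

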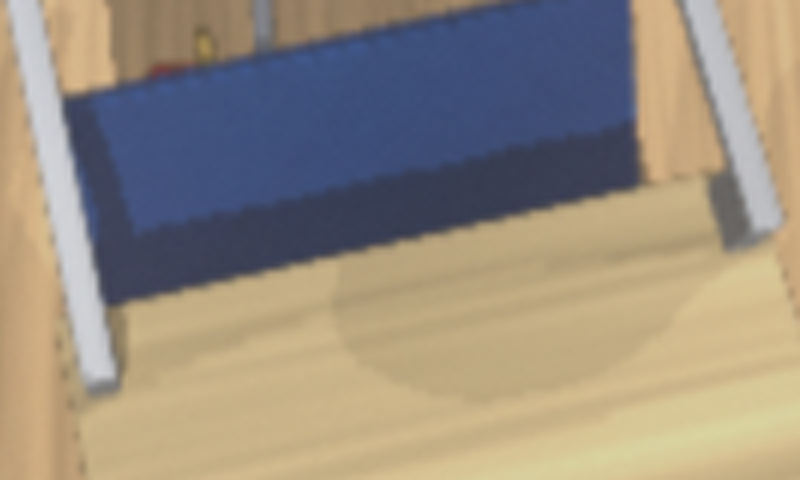

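Call:
play_rows(motion="-0.12 0.02 -0.03 0 -0.1 0 1;-0.12 0.01 -0.01 0 -0.1 0 1;-0.11 0.02 0 0 -0.1 0 1;-0.1 0.01 0 0 -0.1 0 1;-0.11 0.01 0.01 0 -0.09 0 1;-0.09 0.01 0.01 0 -0.1 0 1;-0.1 0.01 0.02 0 -0.09 0 1;0 0 0 0 0 0 1")

```text
time_s: 17.42
tool_pos: [0.5898, -0.0183, 0.1551]
orientation: [-1.951, -1.93, -0.5]
wrist_force: [0.2, -1.3, -4.1]
width: 0.242
```

```bash
python3 log.py; python3 arc.py .98 1.58 12; python3 shot.py a scene side; python3 crop.py a
```

```text
17.425 [-0.4163  0.5969  1.4016  0.4675  1.3795 -0.5515] [ 0.5898 -0.0183  0.1551] [-1.9508 -1.9303 -0.5004] [ 0.1558 -1.286  -4.0677] 0.24183761914819635
hook locker [ 0.0608 -0.2276  0.2503] theta 0.964 r 0.1298 (.129)
-0.12 0 0.04 0.01 -0.16 -0.02 1;-0.09 0.01 0.03 -0 -0.1 0 1;-0.08 0.01 0.05 -0 -0.1 0 1;-0.07 0 0.04 -0 -0.1 0 1;-0.07 0 0.05 -0 -0.1 0 1;-0.06 0.01 0.06 -0 -0.11 0 1;-0.05 -0 0.06 -0 -0.1 0 1;-0.05 -0.01 0.06 -0 -0.1 0 1;-0.04 0 0.07 -0 -0.1 0 1;-0.03 -0 0.06 -0 -0.1 0 1;-0.02 -0.01 0.07 -0 -0.1 0 1;-0.01 -0 0.07 -0 -0.11 0 1
q [-0.379  0.622  1.437  0.309  1.215 -0.499] e 0.0 (np.float64(0.43), np.float64(0.071), array([-32., -62.,  13.])) [0.071 0.182]
```

View pics/sidea.png

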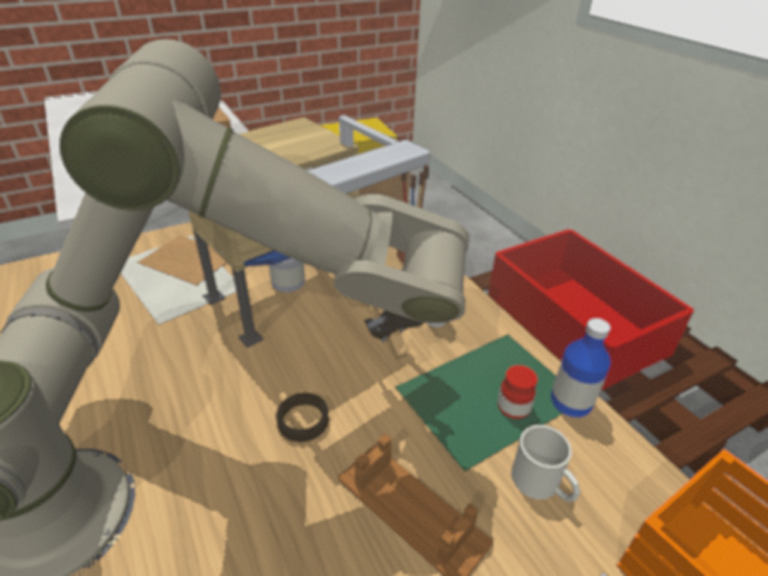

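Call:
play_rows(motion="-0.1 0 0.03 0 -0.12 0 1;-0.09 0.01 0.03 0 -0.1 0 1;-0.08 0.01 0.05 0 -0.1 0 1;-0.07 0 0.04 0 -0.1 0 1;-0.07 0 0.05 0 -0.1 0 1;-0.06 0 0.06 0 -0.11 0 1;-0.05 0 0.06 0 -0.1 0 1;-0.05 0 0.06 0 -0.1 0 1;0 0 0 0 0 0 1")

```text
time_s: 18.65
tool_pos: [0.5906, -0.0366, 0.1234]
orientation: [-2.03, -2.01, -0.379]
wrist_force: [1.0, 0.1, -4.3]
width: 0.247
```

```bash
python3 log.py; python3 arc.py 1.4 1.6 5; python3 shot.py b scene side; python3 crop.py b
```

```text
18.65 [-0.3994  0.6165  1.4213  0.3577  1.2696 -0.5252] [ 0.5906 -0.0366  0.1234] [-2.0299 -2.0097 -0.3793] [ 1.042   0.0731 -4.2764] 0.2467846672754795
hook locker [ 0.0602 -0.2347  0.1958] theta 1.391 r 0.129 (.129)
-0.04 0 0.06 0 -0.11 -0.02 1;-0.02 0 0.05 0 -0.08 0 1;-0.02 -0 0.06 0 -0.08 0 1;-0.01 -0.01 0.05 0 -0.08 0 1;-0.01 -0 0.06 0 -0.08 0 1
q [-0.377  0.623  1.44   0.305  1.208 -0.497] e 0.0 (np.float64(0.43), np.float64(0.07), array([-32., -61.,  12.])) [0.07  0.182]
```

View pics/sb.png

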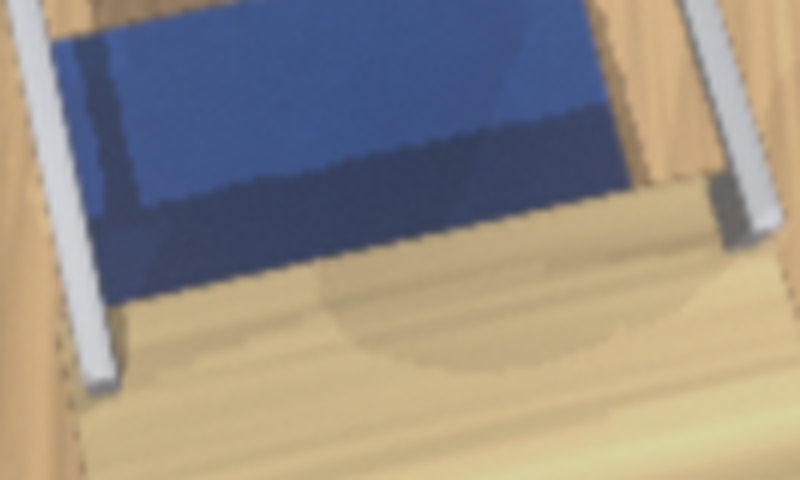

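Call:
play_rows(motion="-0.03 0 0.06 0 -0.1 0 1;-0.02 0 0.05 0 -0.08 0 1;-0.02 0 0.06 0 -0.08 0 1;-0.01 0 0.05 0 -0.08 0 1;0 0 0.04 0 -0.05 0 1;0 0 0 0 0 0 1;0 0 0 0 0 0 1")

```text
time_s: 19.62
tool_pos: [0.5908, -0.0356, 0.1097]
orientation: [-2.066, -2.046, -0.322]
wrist_force: [0.0, -0.2, -1.4]
width: 0.244
```

```bash
python3 log.py; python3 arc.py 1.57 1.58 1; python3 shot.py c scene side; python3 - <<'E'
from h import *;from geo import *
c=load("scenec")
for th in (1.4,1.5,1.57):
    print(th,[tuple((np.array(proj(c,L2W([x,-.106+.006*np.cos(th)-.15*np.sin(th),.205+.15*np.cos(th)+.006*np.sin(th)])))*1.5).round(1)) for x in (.134,-.134)])
E
```

```text
19.625 [-0.3762  0.6223  1.4375  0.308   1.2112 -0.4943] [ 0.5908 -0.0356  0.1097] [-2.066  -2.0458 -0.3219] [ 0.0473 -0.1905 -1.411 ] 0.24402668706095948
hook locker [ 0.0614 -0.2298  0.1712] theta 1.587 r 0.1284 (.129)
-0.02 -0.02 -0.01 0.01 0.02 -0.02 1
q [-0.379  0.622  1.439  0.31   1.214 -0.501] e 0.0 (np.float64(0.43), np.float64(0.071), array([-32., -62.,  12.])) [0.071 0.183]
1.4 [(np.float64(350.8), np.float64(339.4)), (np.float64(482.0), np.float64(311.1))]
1.5 [(np.float64(351.1), np.float64(340.1)), (np.float64(480.6), np.float64(312.2))]
1.57 [(np.float64(351.4), np.float64(341.1)), (np.float64(479.8), np.float64(313.3))]
```

View pics/scenec.png

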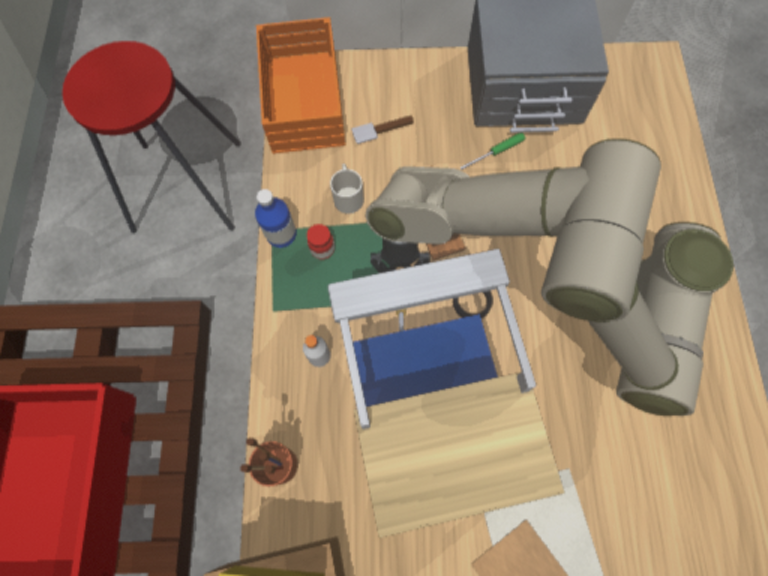

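View pics/sidec.png

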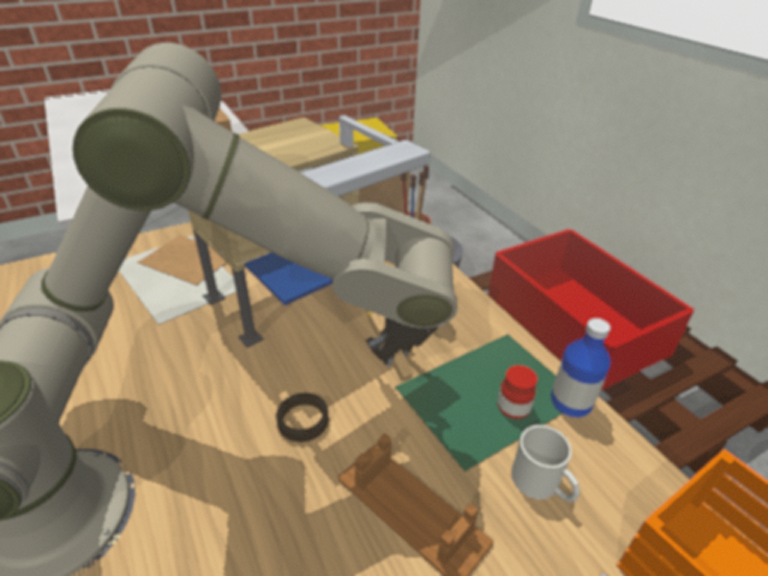

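Call:
play_rows(motion="0 -0.2 0 0 0 0 1;0 -0.2 0 0 0 0 1;0 -0.2 0 0 0 0 1;0 -0.2 0 0 0 0 1;0 -0.2 0 0 0 0 1;0 -0.2 0 0 0 0 1;0 -0.2 0 0 0 0 1;0 0 0 0 0 0 1")

```text
time_s: 20.72
tool_pos: [0.5153, -0.035, 0.11]
orientation: [-2.067, -2.045, -0.322]
wrist_force: [0.1, -0.1, -2.1]
width: 0.243
```

```bash
python3 log.py; python3 arc.py 1.57 1.58 1
```

```text
20.725 [-0.429   0.4821  1.6773  0.3122  1.1298 -0.5738] [ 0.5153 -0.035   0.11  ] [-2.0666 -2.0454 -0.3221] [ 0.1475 -0.1272 -2.0894] 0.242659429426325
hook locker [-0.0125 -0.2148  0.1714] theta 1.619 r 0.1138 (.129)
-0.02 1.5 -0 0.01 0.02 -0.02 1
q [-0.379  0.623  1.438  0.31   1.214 -0.5  ] e 0.0 (np.float64(0.43), np.float64(0.071), array([-32., -62.,  12.])) [0.071 0.183]
```

```bash
python3 - <<'E'
from tgt import *
p,R=cur()
F=down(np.pi/2+.3138)
p,R=rows(p,R,np.array([.52,-.18,.15]),R,7,1)
p,R=rows(p,R,np.array([.52,-.307,.20]),F,9,1)
E
```

```text
-0.36 0.02 -0.23 0 0 0 1;-0.36 0.02 -0.24 0 0 0 1;-0.36 0.01 -0.23 0 0 0 1;-0.36 0.02 -0.24 0 0 0 1;-0.36 0.02 -0.23 0 0 0 1;-0.36 0.02 -0.24 0 0 0 1;-0.36 0.01 -0.23 0 0 0 1
end [ 0.5198 -0.18    0.1498] err 0.0
-0.23 0 -0.19 0.04 -0.23 -0.24 1;-0.25 -0 -0.19 0.04 -0.22 -0.24 1;-0.24 -0.02 -0.17 0.03 -0.23 -0.23 1;-0.26 -0.02 -0.17 0.04 -0.23 -0.24 1;-0.25 -0.04 -0.16 0.04 -0.22 -0.24 1;-0.26 -0.05 -0.14 0.04 -0.23 -0.24 1;-0.27 -0.05 -0.14 0.03 -0.23 -0.24 1;-0.26 -0.07 -0.14 0.04 -0.22 -0.23 1;-0.27 -0.07 -0.12 0.04 -0.23 -0.24 1
end [ 0.5202 -0.307   0.2002] err 0.0005953384759042122
```

Call:
play_rows(motion="-0.39 0.02 -0.13 0 0 0 1;-0.39 0.02 -0.13 0 0 0 1;-0.39 0.02 -0.13 0 0 0 1;-0.36 0.02 -0.24 0 0 0 1;-0.36 0.02 -0.26 0 0 0 1;-0.36 0.02 -0.26 0 0 0 1;-0.36 0.01 -0.26 0 0 0 1;-0.23 0 -0.19 0.04 -0.23 -0.24 1;-0.25 0 -0.19 0.04 -0.22 -0.24 1;-0.24 -0.02 -0.17 0.03 -0.23 -0.23 1;-0.26 -0.02 -0.17 0.04 -0.23 -0.24 1;-0.25 -0.04 -0.16 0.04 -0.22 -0.24 1;-0.26 -0.05 -0.14 0.04 -0.23 -0.24 1;-0.27 -0.05 -0.14 0.03 -0.23 -0.24 1;-0.1 0 -0.14 0.04 -0.22 -0.23 1;0 0 0 0 0 0 1")

```text
time_s: 22.72
tool_pos: [0.5234, -0.3029, 0.1901]
orientation: [-1.863, -2.519, -0.016]
wrist_force: [0.2, -0.1, -2.1]
width: 0.244
```

```bash
python3 log.py; python3 - <<'E'
from tgt import *
p,R=cur()
rows(p,R,np.array([.52,-.307,.17]),down(np.pi/2+.3138),5,1)
E
```

```text
22.725 [-0.7221  0.5383  1.3191  0.0101  1.294  -1.0221] [ 0.5234 -0.3029  0.1901] [-1.8628 -2.5186 -0.0165] [ 0.1632 -0.1024 -2.1242] 0.24350467768157943
-0.01 -0.02 0.08 0 -0.02 -0.02 1;-0.02 -0.02 0.08 0.01 -0.02 -0.02 1;-0.01 -0.01 0.08 0 -0.01 -0.03 1;-0.01 -0.02 0.08 0.01 -0.02 -0.02 1;-0.01 -0.02 0.08 0 -0.02 -0.02 1
end [ 0.52   -0.3069  0.1701] err 0.0003111985764562285
```

Call:
play_rows(motion="-0.02 -0.02 0.08 0 -0.02 -0.02 1;-0.02 -0.02 0.08 0.01 -0.02 -0.02 1;-0.01 -0.02 0.08 0 -0.02 -0.03 1;-0.01 -0.02 0.08 0.01 -0.02 -0.02 1;0 -0.02 0 0 0 0 1;0 0 0 0 0 0 1")

```text
time_s: 23.48
tool_pos: [0.5188, -0.3064, 0.1717]
orientation: [-1.848, -2.537, -0.002]
wrist_force: [-1.4, 0.4, -1.9]
width: 0.243
```

```bash
python3 log.py; python3 shot.py d wrist side scene; python3 - <<'E'
from tgt import *;from h import *
p,R=cur();c=load("sided");M=R.as_matrix();print("xang",np.arctan2(M[1,0],M[0,0])-np.pi/2,M[2])
for v in ([.191,0,-DZ],[.191,.054,-DZ]): print(np.array(proj(c,p+R.apply(v)))*1.5)
rows(p,R,np.array([.52,-.307,.09]),down(np.pi/2+.3138),6,1)
E
```

```text
23.475 [-0.728   0.548   1.3533  0.0008  1.2438 -1.0401] [ 0.5188 -0.3064  0.1717] [-1.8476 -2.5366 -0.0018] [-1.4213  0.4005 -1.9015] 0.24327181132483636
xang 0.31187377259506865 [ 3.22742125e-03 -9.28310730e-04 -9.99994361e-01]
[348.94853966 388.77539599]
[373.66545853 370.23971469]
-0 0 0.27 -0 -0 -0 1;-0.01 0.01 0.28 -0 -0.01 -0 1;-0 -0 0.27 -0 -0 -0.01 1;-0.01 0 0.27 -0 -0 0 1;0 0 0.27 -0.01 -0.01 -0 1;-0 0.01 0.28 0 -0 -0 1
end [ 0.5201 -0.3069  0.0898] err 0.0007499807258616046
```

View pics/sided.png

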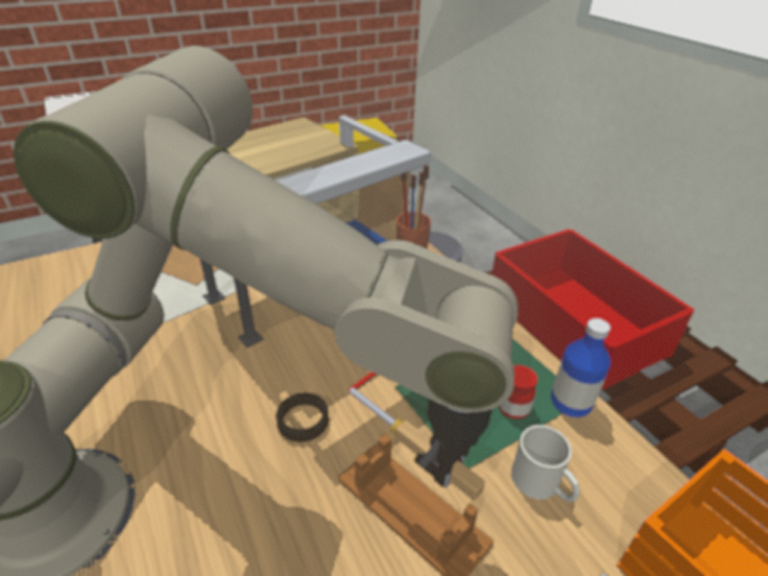

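View pics/wristd.png

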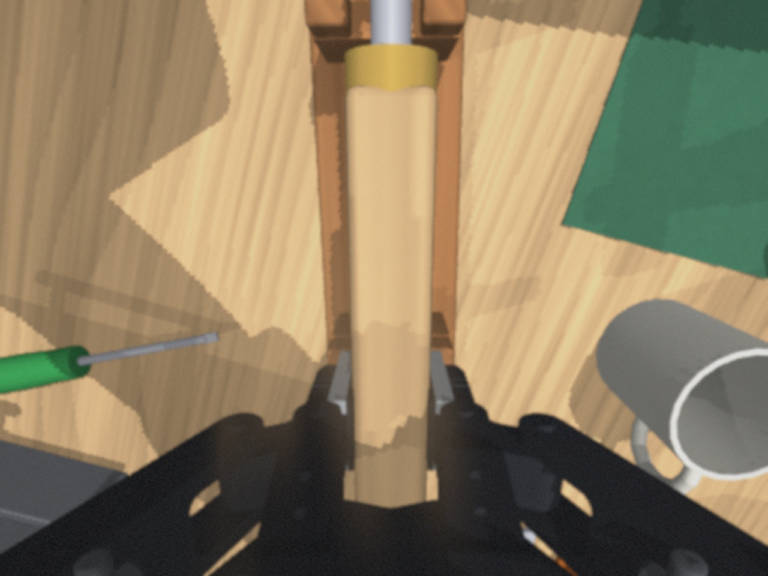

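View pics/scened.png

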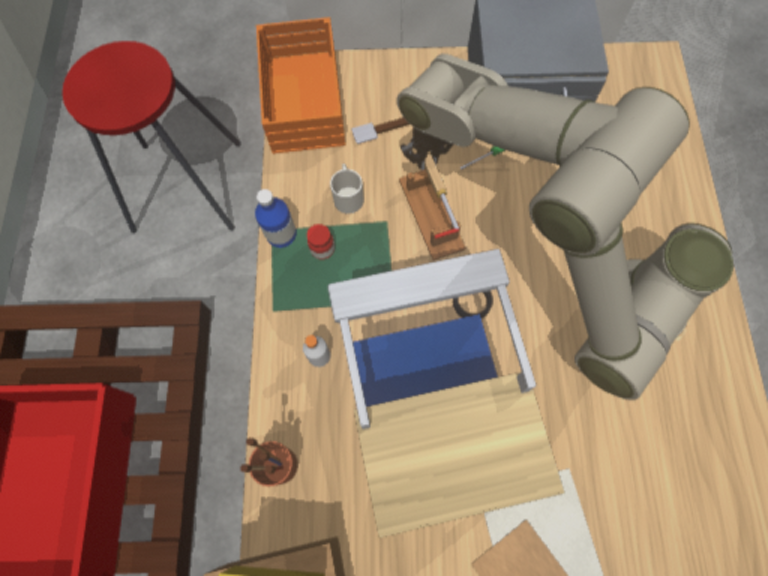

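Call:
play_rows(motion="0 0 0.27 0 0 0 1;-0.01 0.01 0.28 0 -0.01 0 1;0 0 0.27 0 0 -0.01 1;-0.01 0 0.27 0 0 0 1;0 0 0.27 0 -0.01 0 1;0 0 0.2 0 0 0 1;0 0 0 0 0 0 1")

```text
time_s: 24.5
tool_pos: [0.5191, -0.3066, 0.0869]
orientation: [-1.846, -2.539, 0.001]
wrist_force: [0.3, -0.3, -1.8]
width: 0.245
```

```bash
python3 log.py; python3 - <<'E'
from tgt import *
p,R=cur()
rows(p,R,np.array([.52,-.307,.065]),down(np.pi/2+.3138),4,1)
E
```

```text
24.5 [-0.7273  0.6445  1.4329 -0.0009  1.0672 -1.0403] [ 0.5191 -0.3066  0.0869] [-1.8457 -2.5385  0.0008] [ 0.3083 -0.2541 -1.7886] 0.24536860945464917
-0 0 0.11 -0 -0 -0 1;-0.01 0.01 0.11 -0.01 -0.01 -0 1;-0 0 0.11 -0 -0 -0 1;-0 0 0.11 -0 -0 -0 1
end [ 0.5197 -0.3069  0.0649] err 0.0010088942549166633
```

Call:
play_rows(motion="0 0 0.11 0 0 0 1;-0.01 0.01 0.11 0 -0.01 0 1;0 0 0.11 0 0 0 1;0 0 0.1 0 0 0 1;0 0 0 0 0 0 1")

```text
time_s: 25.12
tool_pos: [0.5203, -0.3073, 0.0649]
orientation: [1.847, 2.541, -0.003]
wrist_force: [0.4, -0.6, -1.5]
width: 0.245
```

```bash
python3 log.py
```

```text
25.125 [-0.7266  0.6749  1.4452 -0.0018  1.021  -1.0391] [ 0.5203 -0.3073  0.0649] [ 1.8473  2.5407 -0.0025] [ 0.4216 -0.6052 -1.4878] 0.24500294817786503
```

Call:
play_rows(motion="0 0 0.03 0 0 0 1;0 0 0 0 0 0 1;0 0 0 0 0 0 0.3;0 0 0 0 0 0 0;0 0 0 0 0 0 -0.3;0 0 0 0 0 0 -0.3;0 0 0 0 0 0 -0.3;0 0 0 0 0 0 -0.3", newtons=20)

```text
time_s: 26.12
tool_pos: [0.5208, -0.3077, 0.0646]
orientation: [1.846, 2.539, -0.003]
wrist_force: [0.3, 0.4, -0.2]
width: 0.651
```

Call:
play_rows(motion="0 0 -0.2 0 0 0 -0.3;0 0 -0.4 0 0 0 -0.3;0 0 -0.6 0 0 0 -0.3;0 0 -0.6 0 0 0 -0.3;0 0 -0.6 0 0 0 -0.3;0 0 -0.6 0 0 0 -0.3;0 0 -0.6 0 0 0 -0.3;0 0 0 0 0 0 -0.3")

```text
time_s: 27.12
tool_pos: [0.5204, -0.307, 0.2556]
orientation: [1.844, 2.536, -0.003]
wrist_force: [-0.2, 0.1, -1.2]
width: 0.649
```

```bash
python3 log.py; python3 shot.py e wrist side scene
```

```text
27.125 [-0.7261  0.4827  1.2333 -0.0014  1.4187 -1.0394] [ 0.5204 -0.307   0.2556] [ 1.8436  2.5355 -0.0032] [-0.161   0.14   -1.2377] 0.6489802942881733
```

View pics/wriste.png

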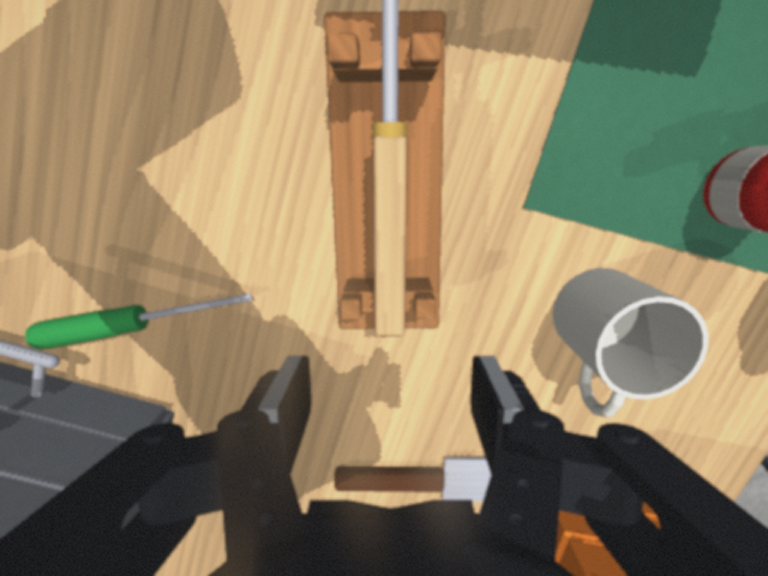

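View pics/sidee.png

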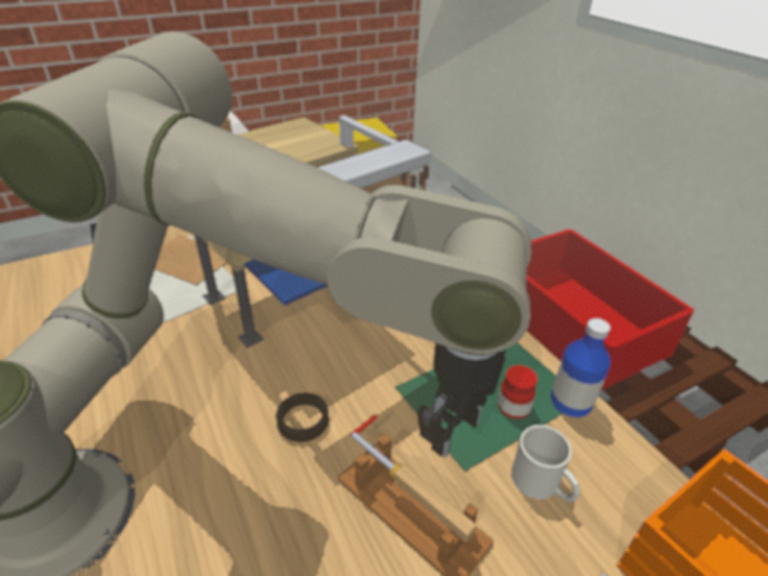

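```bash
python3 - <<'E'
from h import *
c=load("wriste");f=lambda x,y,z:onz(c,(x/1.5-.17,y/1.5-.17),z)
a=f(388.5,334,.079);b=f(390.5,5,.072);u=(b-a)[:2];u/=np.linalg.norm(u)
print("origin",a[:2]+.07*u,"yaw",np.arctan2(-u[0],u[1]),"rest .512,-.285,.317")
s=load("sidee");print("hook root",onz(s,(355/1.5,435/1.5),.067),"before .462,-.1255")
from cell import env
print(env.job_done())
E
```

```text
origin [ 0.51346943 -0.28722512] yaw 0.3061585350927669 rest .512,-.285,.317
hook root [ 0.46560874 -0.13214868  0.067     ] before .462,-.1255
the job is handed in; nothing more can be done
None
```

The job is done and handed in at about 27 s of the 70 s allowed. `job_done` gives no verdict.

**What I did:**
- I gripped the pole about 40 mm behind the suggested grip point. This kept the forearm further from the light bar.
- I put the hook through the eye with the hatch at about 0.08 rad, by my estimate from the scene picture.
- I lowered the hatch slowly to its stop with the hook in the eye. The load on the wrist disappeared at the end, which means the stop took the weight.
- I drew the pin straight out, laid the pole back in its rest, opened the gripper and lifted clear.

**Last checks:**
- **Pole:** its origin is about 3 mm from the rest's origin in plan, and its length is within about 0.01 rad of the rest's. It sits in both notches with the hook end and hook side as at the start. I did not measure its height above the rest; I judged that from the pictures.
- **Hook position:** the side view put the hook root about 7 mm from the earlier wrist-camera measurement. I put that down to the coarse pixel reading from the side, because by eye the hook is where it was in the earlier side picture.
- **Hatch:** the scene and side pictures after unhooking show it lying open and level.
- **Other things on the table:** the tape, jar, mug and glue bottle look unmoved in those pictures. The paint tin, under the locker, was hidden in the last ones, but nothing came near it.

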